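Close up the fermenting jar and clear the table

TASK

Close up the fermenting jar: screw its cap clockwise, regripping as needed, until it is fully home, and only then put the airlock from the caddy into the opening in the middle of the cap, stem all the way down and upright. Clear up as well: put the serving spoon into the long bay of the caddy, and stack every loose beaker into the one that stands on the trivet, each nested upright in the one below, lowered in gently and not pressed tight. Leave the two bowls and the pot where they are.

Things in the scene. Friction and masses are not known exactly. Their poses are not given: they have to be found in the camera images.
- cap (a joint): the jar's screw cap: how far it is still unscrewed, rad (0 = fully home on its collar, hard stop; 6.28 = one turn). Starts about two turns open (11 to 14 rad). Turning it clockwise seen from above lowers the value and lowers the cap by 4 mm a turn; it stays where it is left, cannot come off, and takes about 0.1 N m.
- cap_top (a point): centre of the cap's top face, on the upright screw axis. The cap is a grey knurled cylinder, 56 mm in diameter and 34 mm tall below this point, with open space all round it; it closes on a collar of the same diameter. When home this point is 183.5 mm above the table. In its middle is a round upright opening 13 mm across (flared to 15 mm at the top), clear to 37 mm below this point when home.
- jar: white plastic fermenting jar, full, standing firm (it cannot be moved): 120 mm in diameter, straight to 112 mm, shoulder sloping in to the 57 mm collar at 146 mm. Origin: centre of its underside.
- airlock_centre (a point): airlock, clear plastic with a white top, 30 g: a cup 31 mm in diameter (34 mm at the white top rim) from 20 mm below to 24 mm above this point, with a round shoulder 19 mm across whose underside is 32 mm below this point, and under that a thin stem 9 mm in diameter and 34 mm long with a tapered tip (tip 66 mm below this point). z along its axis, up. It starts upright with its stem through a 12 mm hole in the caddy's deck, the shoulder on the deck.
- airlock_shoulder (a point): centre of the underside of the airlock's shoulder, where the stem begins; it rests on the cap top when the airlock is all the way down.
- caddy: grey plastic cutlery caddy, fixed, 100 mm (its x) by 310 mm (its y), 50 mm tall; origin: centre of its underside. The -y end, 66 mm long, is a raised deck (top at 50 mm) with two holes 24 mm either side of the middle; the airlock stands in the one at -x. The rest is the long open bay.
- caddy_bay (a point): centre of the floor of the caddy's long bay: 94 mm (caddy x) by 240 mm (caddy y) inside, walls rising 46 mm above the floor.
- spoon_grip (a point): stainless serving spoon lying bowl up, 193 mm long, 80 g: point on its handle near the balance point, 15.5 mm above the table, where the handle is 12 mm wide and 5 mm thick. x along the handle towards the bowl (54 mm wide, 16 mm tall, its centre 58 mm from this point); the handle ends 105 mm the other way. May be knocked aside.
- stack_beaker_centre (a point): the beaker that stands on the trivet, same shape as the loose ones and free to move: point half-way up (36 mm above its foot), z up along its axis.
- trivet: round orange silicone trivet, 144 mm in diameter, 8 mm thick, fixed; origin: centre of its underside.
- bowl1: green ceramic bowl, 130 mm across, 55 mm tall; to be left alone. Origin: centre of its underside.
- bowl2: the other green ceramic bowl, likewise left alone.
- pot: small aluminium pot, 150 mm in diameter, 80 mm tall, two loop handles; to be left alone. Origin: centre of its underside.
- beaker1_centre (a point): one of the loose tapered beakers, all alike: plain white stoneware, open top, 72 mm tall, 41 mm across the foot and 60 mm across the rim outside, wall 4.6 mm, weighted base, 90 g. Point half-way up (36 mm over its foot); z along its axis, up. Three to five stand on the table. Lowered into another, it rests on its taper, its rim about 36 mm (34 to 38) above the other's rim. May be knocked aside.
- beaker2_centre (a point): another loose beaker, as beaker1 (absent in some starts)
- beaker3_centre (a point): another loose beaker, as beaker1 (absent in some starts)
- beaker4_centre (a point): another loose beaker, as beaker1 (absent in some starts)
- beaker5_centre (a point): another loose beaker, as beaker1 (absent in some starts)
There are look-alikes about, which are no part of the job. What is shaped like the part that bears stack_beaker_centre but purple or turquoise is not meant.

How it is judged (in metres and radians):
On the way, in this order (a step that is already met when the one before it is completed fails the run):
1. the cap is screwed fully home (value of joint cap below 0.3 rad), for 0.3 s.
2. the airlock stands in the cap's opening, stem all the way down (value of joint cap below 0.3 rad and horizontal distance between airlock_shoulder and cap_top below 0.004 m and z of airlock_shoulder in the frame of cap_top below 0.004 m and angle between airlock_centre's own z axis and vertical below 0.12 rad), for 0.3 s.
At the end, for the whole second after the job is handed in: Cap within 0.3 rad of home; airlock upright in it (0.12 rad), centred and seated within 4 mm; spoon in the caddy bay; stack beaker upright on the trivet, every other beaker nested in its stack: axes within 18 mm, upright within 0.15 rad; all at rest (all of step 2 and x of spoon_grip in the frame of caddy_bay between -0.045 and 0.045 m and y of spoon_grip in the frame of caddy_bay between -0.1 and 0.1 m and z of spoon_grip in the frame of caddy_bay below 0.036 m and linear speed of each of spoon, stack_beaker, beaker1, beaker2, beaker3, beaker4, beaker5 below 0.02 m/s and horizontal distance between stack_beaker_centre and trivet below 0.056 m and angle between stack_beaker_centre's own z axis and vertical below 0.12 rad and height (world z) of stack_beaker_centre below 0.056 m and horizontal distance between each of beaker1_centre, beaker2_centre, beaker3_centre, beaker4_centre, beaker5_centre and stack_beaker_centre below 0.018 m and angle between each of beaker1_centre, beaker2_centre, beaker3_centre, beaker4_centre, beaker5_centre's own z axis and vertical below 0.15 rad and height (world z) of each of beaker1_centre, beaker2_centre, beaker3_centre, beaker4_centre, beaker5_centre above 0.058 m); the robot touches nothing.
It fails at once if the beakers are pressed down hard, so that they wedge (contact force between stack_beaker and trivet above 35 N).
It fails at once if a bowl or the pot is displaced by more than 3 cm (distance of any of bowl1, bowl2, pot from where it was at the start of the episode above 0.03 m).
Of beaker1, beaker2, beaker3, beaker4, beaker5 only 3 to 5 are there at a start; the rules pass over those that are not, and their reading is None.
At some moment in a run one of beaker1, beaker2, beaker3, beaker4, beaker5, spoon may be knocked a few centimetres aside while the robot is not near it.
It also fails if it takes over 210 s, if anything falls off the work surface, if the arm or the gripper's body presses on something with over 40 N, if the wrist force passes 120 N, or if a joint passes its speed limit or range.

ROBOT

A 6-joint arm with a two-finger parallel gripper is mounted at the origin on the work surface. World frame = base frame: x ahead of the robot, y to its left, z up, the work surface at z = 0. Lengths are in mm, angles in rad, forces in N, time in s.
With the tool pointing down it reaches from about 350 to 875 mm from the base axis. Payload 4.2 kg.
Tool frame: the origin (TCP) lies on the centre line of the jaws, within the pads' length; the fingertips stand 14 mm ahead of it and the grasp point (between the pads) lies 5 mm behind it (tcp_to_tips is the distance from the TCP to the fingertips, in mm); z points along the fingers, y is the direction in which the jaws open and shut (so a half turn about z gives the same grasp; the last joint's range is limited). The gripper opens to 85 mm and grips with 20 to 120 N. Pads are 22 mm wide; open, the fingers measure 114 mm over their backs; the gripper's body (76 mm by 85 mm) begins 54 mm behind the grasp point. The pads swing forward as they close: fully open they stand 13 mm farther back than shut.
Start: joints at [0.259, 0.385, 0.008, 0, -1.194, -0.259], TCP at [624.979, 0.025, 220.212] pointing down, gripper open.
Joint ranges: [-3.14, 3.14], [-1.21, 2.06], [-1.07, 1.41], [-3.16, 2.05], [-2.99, -0.16], [-3.1, 3.1]. Speed limits (rad/s): [2.79, 2.79, 3.14, 3.14, 3.14, 3.14].

INTERFACE

Orientations are given as a unit quaternion [x, y, z, w].
In Python, from bench import read_state, get_image, job_done, tcp_to_tips gives the robot as it stands. The module is installed in compiled form; this text tells all that it offers.
- The arm moves only by the tool play_rows, never from a script. Its argument "targets" is a list of rows, each an object of numbers: "gripper": the gripper's target within -1 to 1 (shut at 1, half-way at 0, fully open at -1); "tx", "ty", "tz": the shift along the tool's x, y, z scaled (see below); "spin": the turn about the tool's z scaled (see below). A call has 1 to 12 rows; each row is the pose to reach, as a shift and turn from the pose commanded when the call began, along the tool's axes at that moment; what a row does not reach only later rows make up. The controller multiplies each number of a shift by 0.25 m and each number of a turn by pi/4 rad. A row lasts 1/8 s, in which the tool goes at most 62.5 mm and 10.7 degrees, less where a joint would pass 70% of its speed; a pose out of reach is approached as far as the arm can. A call with a number of a shift or a turn outside -1 to 1 is refused whole. A call with a gripper value outside its range is refused whole. The fingers move at their own pace and stop on an object; the grip force is fixed at half the most. Time passes only in rows, so rows that repeat a pose let the fingers close. It gives the time, the measured TCP pose, the force and the opening at its end, in the units of the state.
- read_state(): the state, without advancing time (a new reading comes with each control period).
- get_image(name): name is "scene" or "side" or "wrist"; returns a dict with "frame" (420x560x3 uint8, red, green, blue), "depth" (420x560 float32, mm along the optical axis (not along the pixel's ray), 0 where there is no reading), "mtx" (3x3 intrinsics, pixels), "world_to_cam" (4x4, takes a point from world to camera coordinates). Camera axes: x right, y up, looking along -z (the intrinsics and any distortion apply to the point x, -y, -z); pixel columns grow to the right and rows downward; lengths in mm; the calibration is good to about 2 mm. A picture is of the moment at which its call begins.
- job_done(): hands the job in, once; it reports no verdict.
The state is a dict: "clock": time; "joints": joint angles; "joint_vel": joint speeds; "joint_efforts": joint torques, N m; "position": TCP position; "ee_rot": TCP orientation; "contact_force": force on the tool from outside, world axes, zero at the start; "wrist_torque": the same for the moment, N m; "gripper_width": finger opening in mm.
Only numpy, scipy, OpenCV 4.12 (cv2) and the standard library are available. Lean on these libraries where they do the work, as an engineer would, in place of code of your own. Each camera call takes 0.05 s, during which the arm holds its last target.

## Working session

There is one attempt and no reset: what is moved stays moved. The work goes in short steps, Python scripts to look and compute and a tool call to move; the robot and the scene stay as the last step left them, time stands still between calls to the robot, and variables do not carry over. Pictures are saved under pics/ and viewed, and the job is handed in when it is done.

Besides the shell and the picture viewer there is one more tool, called after ">>>" as name([rows], argument=value, ...), one row to a line, values as JSON. play_rows: Moves the arm, as the interface text tells. Its arguments: {"type":"object","properties":{"targets":{"type":"array","items":{"type":"object","properties":{"gripper":{"type":"number"},"tx":{"type":"number","minimum":-1,"maximum":1},"ty":{"type":"number","minimum":-1,"maximum":1},"tz":{"type":"number","minimum":-1,"maximum":1},"spin":{"type":"number","minimum":-1,"maximum":1}}}}},"required":["targets"]}

```bash
mkdir -p pics; cat > h.py <<'E'
import numpy as np, cv2
from bench import read_state, get_image, job_done, tcp_to_tips
def save(n,fn):
    im=get_image(n); cv2.imwrite('pics/'+fn,im['frame'][:,:,::-1]); return im
def pts(im):
    d=im['depth'].astype(float);K=im['mtx'];h,w=d.shape
    u,v=np.meshgrid(np.arange(w),np.arange(h))
    x=(u-K[0,2])/K[0,0]*d;y=(v-K[1,2])/K[1,1]*d
    P=np.stack([x,-y,-d,np.ones_like(d)],-1)
    W=P@np.linalg.inv(im['world_to_cam']).T
    W=W[...,:3]; W[d<=0]=np.nan
    return W
def proj(im,p):
    c=im['world_to_cam']@np.r_[p,1]; K=im['mtx']
    return K[0,0]*c[0]/-c[2]+K[0,2], K[1,1]*-c[1]/-c[2]+K[1,2]
E
python3 - <<'E'
from h import *
for n in ['scene','side','wrist']:
    im=save(n,n+'0.png'); np.savez(n+'0.npz',**im)
    print(n,im['mtx'].round(1).tolist(),np.linalg.inv(im['world_to_cam']).round(2).tolist(),(im['depth']>0).mean(),[k for k in im])
print(read_state(),tcp_to_tips)
E
```

```text
scene [[409.1, 0.0, 271.9], [0.0, 409.1, 212.8], [0.0, 0.0, 1.0]] [[-0.38, -0.61, 0.7, 1291.62], [0.92, -0.25, 0.29, 219.01], [-0.0, 0.76, 0.65, 828.37], [0.0, 0.0, 0.0, 1.0]] 0.982062074829932 ['frame', 'depth', 'mtx', 'world_to_cam']
side [[413.7, 0.0, 276.0], [0.0, 413.7, 209.3], [0.0, 0.0, 1.0]] [[1.0, 0.04, -0.06, 462.81], [-0.08, 0.6, -0.8, -1073.25], [0.0, 0.8, 0.6, 856.92], [0.0, 0.0, 0.0, 1.0]] 0.9957908163265307 ['frame', 'depth', 'mtx', 'world_to_cam']
wrist [[294.8, 0.0, 281.4], [0.0, 294.8, 212.9], [0.0, 0.0, 1.0]] [[-1.0, 0.0, 0.0, 624.87], [-0.0, -0.95, -0.31, -78.6], [0.0, -0.31, 0.95, 372.97], [0.0, 0.0, 0.0, 1.0]] 0.9960119047619047 ['frame', 'depth', 'mtx', 'world_to_cam']
{'clock': 0.15, 'joints': array([ 2.58600943e-01,  3.85390301e-01,  6.97119340e-03, -3.09013890e-04,
       -1.19397776e+00, -2.58605504e-01]), 'joint_vel': array([ 0.00080839, -0.00183388,  0.00313427,  0.00101357, -0.00036191,
       -0.0009243 ]), 'joint_efforts': array([-6.03353892e-04, -3.92678475e+01,  1.88581592e+01,  4.18858320e+00,
       -3.39302780e-03,  5.70479813e-06]), 'position': array([6.24568247e+02, 8.78310655e-03, 2.19385306e+02]), 'ee_rot': array([-7.07064651e-01,  7.07148441e-01,  5.26497020e-04, -6.19563098e-04]), 'contact_force': array([0.53859954, 0.78263722, 1.12036379]), 'wrist_torque': array([-0.01923676, -0.00329393,  0.00281244]), 'gripper_width': 85.21726451416349} 14.0
```

View pics/scene0.png

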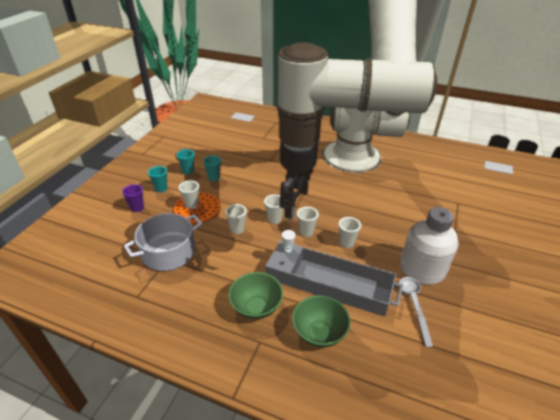

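View pics/side0.png

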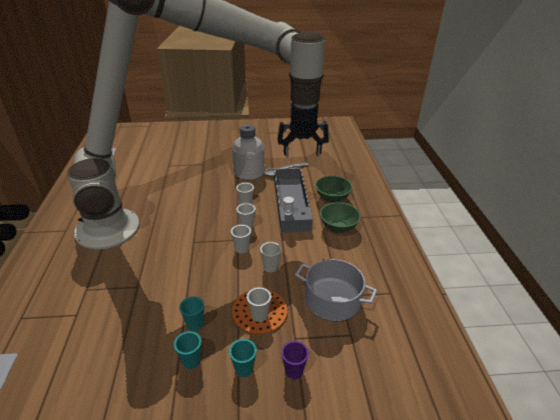

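View pics/wrist0.png

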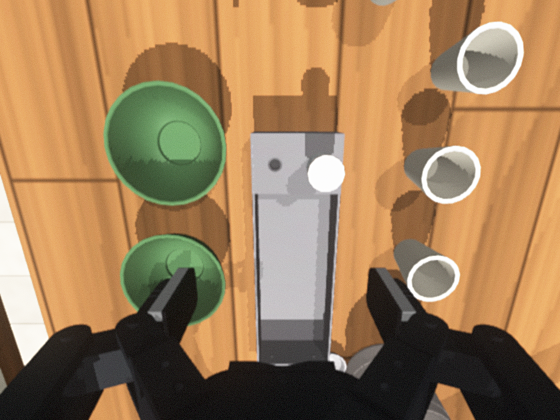

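The three pictures agree. There are four loose white beakers, at scene (237,218), (273,208), (307,221) and (348,232). A fifth white one stands on the trivet at scene (190,193). The turquoise and purple beakers are the decoys. The airlock is at the caddy's deck (scene 288,240), the jar at (428,250) and the spoon at (418,310). Next I'll measure positions from depth.

```bash
cat > meas.py <<'E'
from h import *
def fitc(p):
    A=np.c_[2*p[:,:2],np.ones(len(p))]; s=np.linalg.lstsq(A,(p[:,:2]**2).sum(1),rcond=None)[0]
    return s[0],s[1],np.sqrt(s[2]+s[0]**2+s[1]**2)
def blobs(m,mn=15):
    n,l,st,c=cv2.connectedComponentsWithStats(m.astype(np.uint8),connectivity=8)
    return [(l==i,c[i]) for i in range(1,n) if st[i,4]>=mn]
def hsv(im): return cv2.cvtColor(im['frame'],cv2.COLOR_RGB2HSV)
E
python3 - <<'E'
from meas import *
for n in ['scene','side','wrist']:
    im=dict(np.load(n+'0.npz')); W=pts(im); H=hsv(im)
    print('==',n)
    base=(W[...,0]>250)&(W[...,0]<1000)&(abs(W[...,1])<700)
    white=base&(H[...,1]<70)&(H[...,2]>100)
    for nm,m in [('rim',white&(W[...,2]>62)&(W[...,2]<86)),('airl',white&(W[...,2]>90)&(W[...,2]<112)),
      ('captop',base&(W[...,2]>183)&(W[...,2]<197)&(H[...,1]<80)),
      ('bowl',base&(H[...,0]>40)&(H[...,0]<75)&(H[...,1]>90)&(W[...,2]>48)),
      ('caddy',base&(H[...,1]<60)&(W[...,2]>46)&(W[...,2]<54)),
      ('trivet',base&(H[...,0]<12)&(H[...,1]>200)&(W[...,2]>4)&(W[...,2]<12)),
      ('low',base&(H[...,1]<60)&(W[...,2]>5)&(W[...,2]<30)),
      ('pot',base&(H[...,1]<60)&(W[...,2]>74)&(W[...,2]<84))]:
        for b,c in blobs(m):
            p=W[b]; print(nm,c.round(0),b.sum(),'med',np.median(p,0).round(1),'lo',p.min(0).round(0),'hi',p.max(0).round(0),'circ',np.round(fitc(p),1))
E
```

```text
== scene
rim [188. 188.] 219 med [ 475.6 -393.1   75.5] lo [ 447. -421.   62.] hi [ 508. -363.   85.] circ [ 477.4 -392.2   26.5]
rim [271. 202.] 125 med [ 441.2 -138.3   69.6] lo [ 405. -160.   62.] hi [ 464. -106.   77.] circ [ 434.8 -131.    27. ]
rim [236. 211.] 157 med [ 511.  -214.4   70.2] lo [ 488. -242.   62.] hi [ 547. -186.   80.] circ [ 517.8 -215.    26.6]
rim [307. 214.] 177 med [447.8 -22.4  71. ] lo [422. -52.  62.] hi [483.   6.  77.] circ [452.  -22.9  26.7]
rim [180. 219.] 226 med [ 604.4 -340.2   74. ] lo [ 577. -423.   63.] hi [ 660. -277.   84.] circ [ 651.2 -339.5   62.3]
rim [349. 225.] 188 med [447.9  98.1  70.9] lo [418.  70.  62.] hi [481. 127.  78.] circ [450.7  97.8  26.8]
rim [155. 247.] 508 med [ 730.9 -338.7   73.8] lo [ 646. -427.   62.] hi [ 772. -276.   85.] circ [ 684.8 -355.3   71.5]
rim [288. 246.] 57 med [597.3 -25.7  77.3] lo [580. -42.  65.] hi [603. -16.  86.] circ [586.1 -30.8  13.6]
rim [428. 263.] 282 med [520.9 313.2  74.3] lo [474. 267.  62.] hi [528. 367.  86.] circ [467.  308.2  58.8]
airl [288. 236.] 144 med [589.8 -29.3 107. ] lo [56
[... 12956 characters left out ...]
] hi [474.  -8.  30.] circ [451.4 -23.8  21.4]
low [437. 170.] 476 med [435.2 -18.8  17.6] lo [429. -40.   8.] hi [451.  -3.  30.] circ [444.5 -21.6  13.3]
low [299. 308.] 1539 med [591.  241.5  17.9] lo [561.   8.   5.] hi [655. 245.  30.] circ [612.6 143.9  95.4]
low [404. 248.] 233 med [464.9  81.7  18.6] lo [445.  73.   5.] hi [473. 102.  30.] circ [450.4  96.1  20.9]
low [423. 268.] 168 med [435.8 111.2  23.8] lo [429.  97.  14.] hi [452. 118.  30.] circ [447.9  99.1  17.4]
low [357. 359.] 599 med [510.3 266.1  14.4] lo [470. 248.   5.] hi [551. 299.  30.] circ [513.  263.8  23.2]
pot [314. 158.] 40 med [593.6 -43.   79.3] lo [579. -46.  74.] hi [599. -32.  84.] circ [583.9 -31.1  15.1]
```

>>> play_rows([
  {"gripper": -0.5, "tx": -0.9, "ty": 0.63, "tz": -0.32},
  {"gripper": -0.5, "tx": -0.9, "ty": 0.63, "tz": -0.32},
  {"gripper": -0.5, "tx": -0.9, "ty": 0.63, "tz": -0.32},
  {"gripper": -0.5, "tx": -0.9, "ty": 0.63, "tz": -0.32},
  {"gripper": -0.5, "tx": -0.9, "ty": 0.63, "tz": -0.32},
  {"gripper": -0.5, "tx": -0.9, "ty": 0.63, "tz": -0.32},
])

```text
invalid input
```

>>> play_rows([
  {"gripper": -0.5, "tx": -0.5},
  {"gripper": -0.5, "tx": -0.6},
  {"gripper": -0.5, "tx": -0.6},
  {"gripper": -0.5, "tx": -0.6},
])

```text
invalid input
```

```bash
python3 - <<'E'
from meas import *
s=read_state(); print(s['clock'],s['position'].round(1),s['joints'].round(3),s['gripper_width'],s['ee_rot'].round(4))
im=save('wrist','w1.png'); np.savez('w1.npz',**im); W=pts(im);H=hsv(im)
for lo,hi in [(183,197)]:
  for b,c in blobs((W[...,2]>lo)&(W[...,2]<hi),40):
    p=W[b]; print(c.round(),b.sum(),np.median(p,0).round(1),fitc(p),p.min(0),p.max(0))
E
```

```text
0.15 [624.6   0.  219.4] [ 0.259  0.385  0.007 -0.    -1.194 -0.259] 85.21726451416349 [-7.071e-01  7.071e-01  5.000e-04 -6.000e-04]
```

View pics/w1.png

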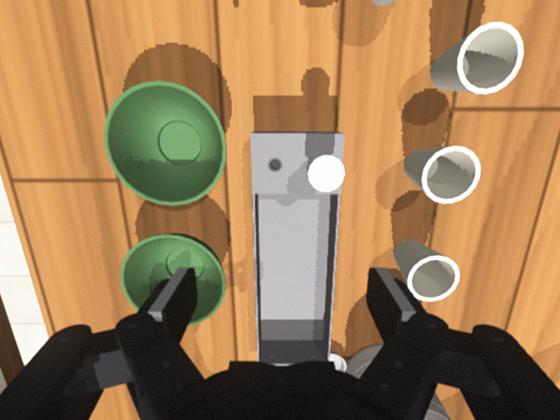

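The call was refused, probably because each row needs all five keys.

>>> play_rows([
  {"gripper": -0.5, "tx": -0.9, "ty": 0.63, "tz": -0.32, "spin": 0},
  {"gripper": -0.5, "tx": -0.9, "ty": 0.63, "tz": -0.32, "spin": 0},
  {"gripper": -0.5, "tx": -0.9, "ty": 0.63, "tz": -0.32, "spin": 0},
  {"gripper": -0.5, "tx": -0.9, "ty": 0.63, "tz": -0.32, "spin": 0},
  {"gripper": -0.5, "tx": -0.9, "ty": 0.63, "tz": -0.32, "spin": 0},
  {"gripper": -0.5, "tx": -0.9, "ty": 0.63, "tz": -0.32, "spin": 0},
])

```text
clock: 0.95
position: [466.5, 226.9, 301.3]
ee_rot: [0.709, -0.706, -0.0, -0.001]
contact_force: [-0.6, -1.4, 0.8]
gripper_width: 63.7
```

>>> play_rows([
  {"gripper": -0.5, "tx": -0.6, "ty": 0, "tz": 0, "spin": 0},
  {"gripper": -0.5, "tx": -0.6, "ty": 0, "tz": 0, "spin": 0},
  {"gripper": -0.5, "tx": -0.6, "ty": 0, "tz": 0, "spin": 0},
  {"gripper": -0.5, "tx": -0.6, "ty": 0, "tz": 0, "spin": 0},
])

```text
clock: 1.45
position: [467.6, 375.8, 298.4]
ee_rot: [0.707, -0.707, 0.0, 0.001]
contact_force: [0.2, 0.1, 0.6]
gripper_width: 64.4
```

```bash
python3 - <<'E'
from meas import *
s=read_state(); print(s['clock'],s['position'].round(1),s['joints'].round(3),s['gripper_width'],s['ee_rot'].round(4))
im=save('wrist','w1.png'); np.savez('w1.npz',**im); W=pts(im);H=hsv(im)
for lo,hi in [(183,197)]:
  for b,c in blobs((W[...,2]>lo)&(W[...,2]<hi),40):
    p=W[b]; print(c.round(),b.sum(),np.median(p,0).round(1),fitc(p),p.min(0),p.max(0))
E
```

```text
1.45 [467.6 375.8 298.4] [ 0.947  0.301  0.079 -0.    -1.352 -0.946] 64.37266454659206 [ 7.075e-01 -7.068e-01  1.000e-04  1.400e-03]
[284. 131.] 3212 [465.6 307.4 191. ] (np.float64(465.904390657353), np.float64(308.1317669912669), np.float64(20.047944033417227)) [437.43317339 279.90471034 183.2026111 ] [494.35234664 337.25021668 193.53520693]
```

View pics/w1.png

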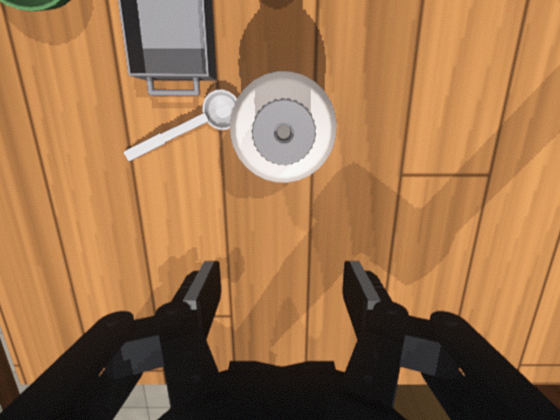

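The cap's top face, at pixel (284,131), measures (466, 308) with its top at z about 192. I'll move over it and descend.

>>> play_rows([
  {"gripper": -0.6, "tx": 0.27, "ty": 0.006, "tz": 0, "spin": 0},
  {"gripper": -0.6, "tx": 0.27, "ty": 0.006, "tz": 0.1, "spin": 0},
  {"gripper": -0.6, "tx": 0.27, "ty": 0.006, "tz": 0.25, "spin": 0},
  {"gripper": -0.6, "tx": 0.27, "ty": 0.006, "tz": 0.4, "spin": 0},
  {"gripper": -0.6, "tx": 0.27, "ty": 0.006, "tz": 0.48, "spin": 0},
  {"gripper": -0.6, "tx": 0.27, "ty": 0.006, "tz": 0.48, "spin": 0},
  {"gripper": -0.6, "tx": 0.27, "ty": 0.006, "tz": 0.48, "spin": 0},
])

```text
clock: 2.38
position: [466.8, 307.1, 181.6]
ee_rot: [-0.707, 0.707, -0.0, 0.001]
contact_force: [0.0, 0.0, 0.6]
gripper_width: 68.2
```

>>> play_rows([
  {"gripper": 1, "tx": 0, "ty": 0, "tz": 0, "spin": 0},
  {"gripper": 1, "tx": 0, "ty": 0, "tz": 0, "spin": 0},
  {"gripper": 1, "tx": 0, "ty": 0, "tz": 0, "spin": 0},
])

```text
clock: 2.75
position: [466.0, 307.7, 180.6]
ee_rot: [0.707, -0.707, -0.0, -0.0]
contact_force: [-0.8, -0.5, 0.2]
gripper_width: 13.6
```

```bash
python3 - <<'E'
from meas import *
s=read_state(); print(s)
save('side','s1.png');save('wrist','w2.png')
E
```

```text
{'clock': 2.75, 'joints': array([ 8.73711744e-01,  3.04106132e-01, -2.17505122e-01,  6.25309260e-06,
       -1.04847131e+00, -8.73624604e-01]), 'joint_vel': array([ 2.00076105e-03,  3.72931332e-03, -2.68922832e-03,  1.52464835e-03,
        1.39729065e-03, -9.86997897e-05]), 'joint_efforts': array([-3.19954182e-02, -3.39143658e+01,  1.76275653e+01,  3.91587764e+00,
        8.70829535e-04,  1.87559940e-04]), 'position': array([466.03785472, 307.66681644, 180.60694218]), 'ee_rot': array([ 7.07138646e-01, -7.07074825e-01, -2.87614581e-05, -3.55731881e-04]), 'contact_force': array([-0.81337545, -0.46009849,  0.24421326]), 'wrist_torque': array([ 0.10361197, -0.01817971,  0.02055689]), 'gripper_width': 13.5818745413127}
```

View pics/w2.png

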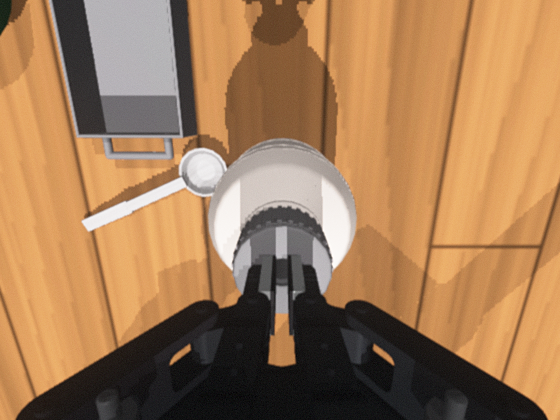

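```bash
python3 - <<'E'
from meas import *
im=get_image('side'); f=im['frame'][80:200,190:310,::-1]
cv2.imwrite('pics/s1c.png',cv2.resize(f,None,fx=5,fy=5,interpolation=cv2.INTER_CUBIC))
im=get_image('wrist');W=pts(im)
for r in range(200,340,8): print(r,W[r,268].round(0),W[r,281].round(0),W[r,250].round(0))
print(read_state()['gripper_width'])
E
```

```text
200 [475. 281. 144.] [466. 280. 147.] [487. 282. 141.]
208 [474. 282. 161.] [466. 280. 165.] [487. 287. 143.]
216 [474. 281. 177.] [466. 280. 180.] [487. 291. 149.]
224 [473. 283. 186.] [466. 281. 190.] [484. 287. 175.]
232 [473. 285. 191.] [466. 285. 191.] [483. 288. 185.]
240 [473. 290. 191.] [466. 290. 192.] [483. 290. 190.]
248 [473. 295. 190.] [466. 294. 191.] [483. 294. 191.]
256 [473. 299. 191.] [466. 297. 196.] [483. 299. 192.]
264 [473. 296. 206.] [466. 296. 206.] [483. 304. 191.]
272 [472. 296. 213.] [466. 296. 214.] [483. 308. 192.]
280 [472. 296. 220.] [466. 296. 220.] [483. 314. 191.]
288 [472. 297. 226.] [466. 296. 226.] [484. 319. 190.]
296 [471. 295. 234.] [466. 299. 229.] [478. 295. 234.]
304 [471. 295. 239.] [466. 303. 229.] [478. 296. 239.]
312 [471. 296. 244.] [466. 307. 228.] [477. 296. 243.]
320 [471. 296. 248.] [466. 311. 228.] [477. 295. 249.]
328 [470. 290. 259.] [466. 314. 230.] [476. 290. 259.]
336 [470. 293. 260.] [467. 514.  -0.] [475. 290. 263.]
-0.3767685440683336
```

View pics/s1c.png

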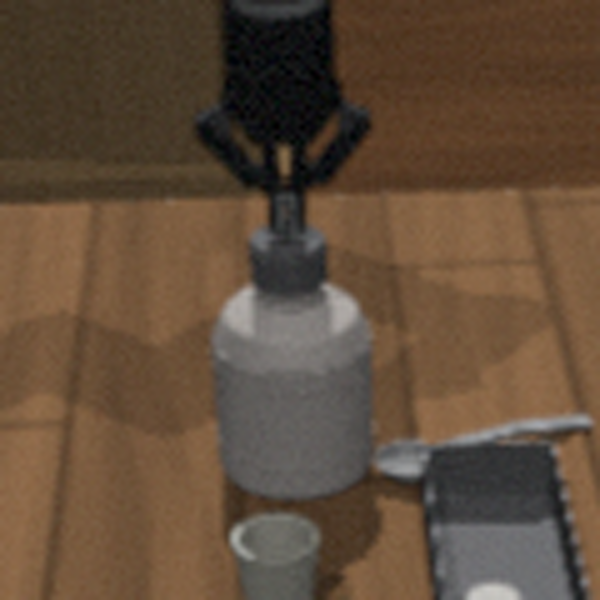

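```bash
python3 - <<'E'
from meas import *
for n in ['scene0','side0']:
    im=dict(np.load(n+'.npz')); W=pts(im)
    m=(abs(W[...,0]-625)<90)&(abs(W[...,1])<60)&(W[...,2]>130)&(W[...,2]<330)
    p=W[m]; print(n,m.sum(), np.percentile(p[:,2],[0,1,3,10]).round(0)); q=p[p[:,2]<p[:,2].min()+20]; print(q.round(0)[:20].tolist())
im=get_image('side');W=pts(im)
m=(abs(W[...,0]-466)<12)&(abs(W[...,1]-300)<30)&(W[...,2]>185)&(W[...,2]<250)
print(W[m][np.argsort(W[m][:,2])].round(0).tolist()[:40])
im=get_image('scene');W=pts(im)
m=(abs(W[...,0]-466)<30)&(abs(W[...,1]-308)<20)&(W[...,2]>196)&(W[...,2]<250)
print(W[m][np.argsort(W[m][:,2])].round(0).tolist()[:20])
print(read_state())
E
```

```text
scene0 586 [245. 246. 250. 258.]
[[582.0, -3.0, 264.0], [580.0, -2.0, 263.0], [582.0, -3.0, 261.0], [581.0, -1.0, 261.0], [582.0, 1.0, 262.0], [583.0, 4.0, 264.0], [581.0, 6.0, 263.0], [581.0, 8.0, 264.0], [580.0, 10.0, 264.0], [582.0, -3.0, 258.0], [580.0, -1.0, 257.0], [583.0, 2.0, 260.0], [581.0, 4.0, 259.0], [580.0, 6.0, 259.0], [582.0, 9.0, 261.0], [578.0, 10.0, 259.0], [581.0, -3.0, 254.0], [580.0, -1.0, 254.0], [584.0, 2.0, 258.0], [582.0, 4.0, 257.0]]
side0 608 [244. 247. 252. 265.]
[[667.0, -1.0, 261.0], [666.0, -6.0, 261.0], [674.0, -10.0, 263.0], [677.0, -10.0, 262.0], [571.0, -7.0, 262.0], [574.0, -10.0, 263.0], [580.0, -10.0, 263.0], [666.0, -7.0, 258.0], [668.0, -13.0, 261.0], [672.0, -9.0, 259.0], [675.0, -10.0, 259.0], [677.0, -13.0, 261.0], [568.0, -6.0, 258.0], [571.0, -8.0, 259.0], [574.0, -11.0, 261.0], [576.0, -14.0, 262.0], [579.0, -16.0, 263.0], [666.0, -8.0, 255.0], [668.0, -16.0, 260.0], [671.0, -14.0, 259.0]]
[[469.0, 277.0, 185.0], [462.0, 277.0, 186.0], [477.0, 282.0, 186.0], [473.0, 282.0, 187.0], [474.0, 298.0, 187.0], [459.0, 274.0, 187.0], [455.0, 282.
[... 1231 characters left out ...]
{'clock': 3.05, 'joints': array([ 8.73712349e-01,  3.04655359e-01, -2.17822308e-01, -8.90012723e-06,
       -1.04835541e+00, -8.73632760e-01]), 'joint_vel': array([-0.00059029,  0.00125255, -0.00021845,  0.00043133, -0.00060629,
        0.00092265]), 'joint_efforts': array([ 5.95101374e-04, -3.38742971e+01,  1.75853419e+01,  3.90688285e+00,
       -7.42867942e-04,  4.84236182e-05]), 'position': array([465.95803269, 307.57830656, 180.19500405]), 'ee_rot': array([ 7.07133349e-01, -7.07080212e-01, -2.22156564e-06,  1.86421198e-05]), 'contact_force': array([ 0.67232484, -0.53513864, -0.49008852]), 'wrist_torque': array([0.00968224, 0.04657873, 0.03188453]), 'gripper_width': -0.15604327207639695}
```

The fingertips really stand about 14 mm (shut) to 26 mm (open) above the reported TCP height. All cameras agree on this, so I'll use it as the calibration. I'll open, go down 38 mm and grip.

>>> play_rows([
  {"gripper": -0.6, "tx": 0, "ty": 0, "tz": -0.03, "spin": 0},
  {"gripper": -0.6, "tx": 0, "ty": 0, "tz": -0.03, "spin": 0},
  {"gripper": -0.6, "tx": 0, "ty": 0, "tz": -0.03, "spin": 0},
  {"gripper": -0.6, "tx": 0, "ty": 0, "tz": -0.03, "spin": 0},
  {"gripper": -0.6, "tx": 0, "ty": -0.002, "tz": 0.05, "spin": 0},
  {"gripper": -0.6, "tx": 0, "ty": -0.002, "tz": 0.14, "spin": 0},
  {"gripper": -0.6, "tx": 0, "ty": -0.002, "tz": 0.15, "spin": 0},
  {"gripper": -0.6, "tx": 0, "ty": -0.002, "tz": 0.15, "spin": 0},
  {"gripper": 1, "tx": 0, "ty": -0.002, "tz": 0.15, "spin": 0},
  {"gripper": 1, "tx": 0, "ty": -0.002, "tz": 0.15, "spin": 0},
  {"gripper": 1, "tx": 0, "ty": -0.002, "tz": 0.15, "spin": 0},
])

```text
clock: 4.42
position: [465.8, 307.8, 144.5]
ee_rot: [-0.707, 0.707, 0.0, 0.0]
contact_force: [-4.5, -1.2, 5.1]
gripper_width: 55.4
```

```bash
python3 - <<'E'
from meas import *
print(read_state())
im=get_image('side'); f=im['frame'][80:200,190:310,::-1]
cv2.imwrite('pics/s2c.png',cv2.resize(f,None,fx=5,fy=5,interpolation=cv2.INTER_CUBIC))
save('wrist','w3.png')
E
```

```text
{'clock': 4.425, 'joints': array([ 0.87373914,  0.33929763, -0.26563568, -0.0010911 , -0.96525725,
       -0.87312578]), 'joint_vel': array([ 0.00061034,  0.00033512, -0.00056367,  0.00046145,  0.00185214,
       -0.00046328]), 'joint_efforts': array([ -1.58906702, -31.98516369,  16.54326797,   4.33696792,
         0.93133857,   0.07731738]), 'position': array([465.79342405, 307.83199486, 144.47035705]), 'ee_rot': array([-7.07104051e-01,  7.07109304e-01,  4.73535822e-04,  2.62268758e-04]), 'contact_force': array([-4.46335527, -1.16571166,  5.09998193]), 'wrist_torque': array([ 0.05330524,  1.51761847, -0.07422789]), 'gripper_width': 55.426194403849756}
```

View pics/s2c.png

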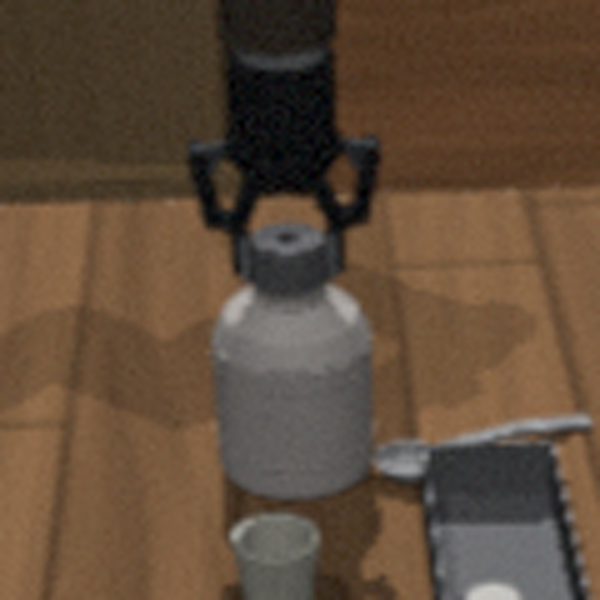

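View pics/w3.png

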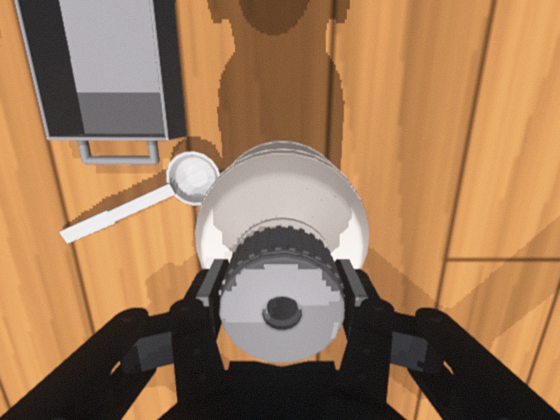

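The cap is gripped, with the pads on its sides and a width of 55.4 mm. Now the first clockwise stroke.

>>> play_rows([
  {"gripper": 1, "tx": 0, "ty": 0, "tz": 0, "spin": 0.2},
  {"gripper": 1, "tx": 0, "ty": 0, "tz": 0, "spin": 0.43},
  {"gripper": 1, "tx": 0, "ty": 0, "tz": 0.001, "spin": 0.66},
  {"gripper": 1, "tx": 0, "ty": 0, "tz": 0.002, "spin": 0.89},
  {"gripper": 1, "tx": 0, "ty": 0, "tz": 0.002, "spin": 1},
  {"gripper": 1, "tx": 0, "ty": 0, "tz": 0.002, "spin": 1},
])

```text
clock: 5.28
position: [464.9, 308.2, 143.9]
ee_rot: [-0.382, 0.924, 0.001, -0.0]
contact_force: [-8.6, 1.5, 6.4]
gripper_width: 55.4
```

```bash
python3 - <<'E'
from meas import *
print(read_state())
save('wrist','w4.png')
E
```

```text
{'clock': 5.275, 'joints': array([ 0.87469142,  0.33951442, -0.26636295, -0.00264496, -0.96478807,
       -1.65900425]), 'joint_vel': array([-0.00110067, -0.00031458,  0.00047988, -0.00086718, -0.00044343,
        0.01605092]), 'joint_efforts': array([-3.27189825e+00, -3.13061035e+01,  1.65696681e+01,  5.09525254e+00,
        1.14132151e+00, -1.70085265e-02]), 'position': array([464.94136229, 308.22245739, 143.89868996]), 'ee_rot': array([-3.82488686e-01,  9.23959533e-01,  9.93771035e-04, -4.45359281e-04]), 'contact_force': array([-8.64973914,  1.51444798,  6.41470527]), 'wrist_torque': array([ 0.51365327,  2.39725329, -0.09280361]), 'gripper_width': 55.41506097057155}
```

View pics/w4.png

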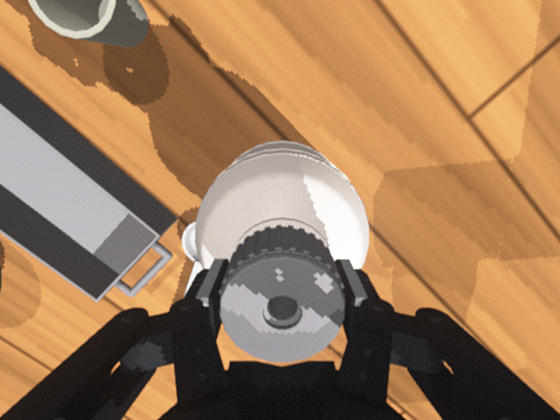

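The tool turned clockwise with the cap, the first stroke of 0.785 rad. I'll recentre slightly and repeat with combined regrip strokes.

>>> play_rows([
  {"gripper": -0.5, "tx": 0, "ty": 0, "tz": 0, "spin": 0},
  {"gripper": -0.5, "tx": 0.004, "ty": 0.004, "tz": 0, "spin": -0.24},
  {"gripper": -0.5, "tx": 0.004, "ty": 0.004, "tz": 0, "spin": -0.48},
  {"gripper": -0.5, "tx": 0.004, "ty": 0.004, "tz": 0, "spin": -0.72},
  {"gripper": -0.5, "tx": 0.004, "ty": 0.004, "tz": 0, "spin": -0.96},
  {"gripper": -0.5, "tx": 0.004, "ty": 0.004, "tz": 0, "spin": -1},
  {"gripper": 1, "tx": 0.004, "ty": 0.004, "tz": 0, "spin": -1},
  {"gripper": 1, "tx": 0.004, "ty": 0.004, "tz": 0, "spin": -1},
  {"gripper": 1, "tx": 0.004, "ty": 0.004, "tz": 0, "spin": -0.77},
  {"gripper": 1, "tx": 0.004, "ty": 0.004, "tz": 0, "spin": -0.54},
  {"gripper": 1, "tx": 0.004, "ty": 0.004, "tz": 0.002, "spin": -0.31},
  {"gripper": 1, "tx": 0.004, "ty": 0.004, "tz": 0.002, "spin": -0.08},
])

```text
clock: 6.82
position: [464.8, 308.0, 142.6]
ee_rot: [-0.409, 0.913, 0.0, 0.0]
contact_force: [-3.3, 0.5, 5.7]
gripper_width: 55.1
```

```bash
python3 - <<'E'
from meas import *
s=read_state();print(s['joints'],s['contact_force'],s['wrist_torque'],s['position'])
E
```

```text
[ 8.75595813e-01  3.39894757e-01 -2.70192125e-01 -5.74386020e-04
 -9.59736864e-01 -1.60441619e+00] [-3.34230404  0.47320411  5.67425964] [0.19554027 0.97499353 0.11270143] [464.83356532 308.02591663 142.64135461]
```

>>> play_rows([
  {"gripper": -0.5, "tx": 0, "ty": 0, "tz": 0, "spin": 0},
  {"gripper": -0.5, "tx": 0.002, "ty": 0.002, "tz": 0, "spin": -0.24},
  {"gripper": -0.5, "tx": 0.002, "ty": 0.002, "tz": 0, "spin": -0.48},
  {"gripper": -0.5, "tx": 0.002, "ty": 0.002, "tz": 0, "spin": -0.72},
  {"gripper": -0.5, "tx": 0.002, "ty": 0.002, "tz": 0, "spin": -0.96},
  {"gripper": 1, "tx": 0.002, "ty": 0.002, "tz": 0, "spin": -1},
  {"gripper": 1, "tx": 0.002, "ty": 0.002, "tz": 0, "spin": -1},
  {"gripper": 1, "tx": 0.002, "ty": 0.002, "tz": 0, "spin": -0.77},
  {"gripper": 1, "tx": 0.002, "ty": 0.002, "tz": 0, "spin": -0.54},
  {"gripper": 1, "tx": 0.002, "ty": 0.002, "tz": 0.001, "spin": -0.31},
  {"gripper": 1, "tx": 0.002, "ty": 0.002, "tz": 0.002, "spin": -0.08},
  {"gripper": 1, "tx": 0.002, "ty": 0.002, "tz": 0.002, "spin": 0},
])

```text
clock: 8.32
position: [464.6, 307.9, 141.7]
ee_rot: [-0.41, 0.912, 0.0, 0.001]
contact_force: [-0.2, 0.3, 2.9]
gripper_width: 53.8
```

>>> play_rows([
  {"gripper": -0.5, "tx": 0, "ty": 0, "tz": 0, "spin": 0},
  {"gripper": -0.5, "tx": 0, "ty": 0, "tz": 0, "spin": -0.24},
  {"gripper": -0.5, "tx": 0, "ty": 0, "tz": 0, "spin": -0.48},
  {"gripper": -0.5, "tx": 0, "ty": 0, "tz": 0, "spin": -0.72},
  {"gripper": -0.5, "tx": 0, "ty": 0, "tz": 0, "spin": -0.96},
  {"gripper": 1, "tx": 0, "ty": 0, "tz": 0, "spin": -1},
  {"gripper": 1, "tx": 0, "ty": 0, "tz": 0, "spin": -1},
  {"gripper": 1, "tx": 0, "ty": 0, "tz": 0, "spin": -0.77},
  {"gripper": 1, "tx": 0, "ty": 0, "tz": 0, "spin": -0.54},
  {"gripper": 1, "tx": 0, "ty": 0, "tz": 0.001, "spin": -0.31},
  {"gripper": 1, "tx": 0, "ty": 0, "tz": 0.002, "spin": -0.08},
  {"gripper": 1, "tx": 0, "ty": 0, "tz": 0.002, "spin": 0},
])

```text
clock: 9.82
position: [465.0, 308.3, 141.4]
ee_rot: [-0.41, 0.912, 0.0, 0.001]
contact_force: [0.9, 0.6, 2.5]
gripper_width: 54.2
```

```bash
python3 - <<'E'
from meas import *
s=read_state();print(s['joints'],s['contact_force'],s['wrist_torque'],s['position'])
im=get_image('scene');W=pts(im)
m=(np.hypot(W[...,0]-465,W[...,1]-308)<22)&(W[...,2]>170)&(W[...,2]<200)
print(np.percentile(W[m][:,2],[10,50,80,90]),m.sum())
im=dict(np.load('scene0.npz'));W=pts(im)
m=(np.hypot(W[...,0]-465,W[...,1]-308)<22)&(W[...,2]>170)&(W[...,2]<200)
print(np.percentile(W[m][:,2],[10,50,80,90]),m.sum())
E
```

```text
[ 8.76099155e-01  3.40833701e-01 -2.72638106e-01  1.99634821e-04
 -9.54777472e-01 -1.60268492e+00] [0.87363399 0.62577683 2.46074925] [ 0.20226145 -0.64639743  0.12316152] [464.98052992 308.31678645 141.39762224]
[186.33345433 190.59921505 191.90939407 192.31355735] 122
[190.19555621 192.89042446 193.94252163 194.38376403] 177
```

The cap has dropped about 2 mm, which matches four strokes. Continuing.

>>> play_rows([
  {"gripper": -0.5, "tx": 0, "ty": 0, "tz": 0, "spin": 0},
  {"gripper": -0.5, "tx": 0, "ty": 0, "tz": 0, "spin": -0.24},
  {"gripper": -0.5, "tx": 0, "ty": 0, "tz": 0, "spin": -0.48},
  {"gripper": -0.5, "tx": 0, "ty": 0, "tz": 0, "spin": -0.72},
  {"gripper": -0.5, "tx": 0, "ty": 0, "tz": 0, "spin": -0.96},
  {"gripper": 1, "tx": 0, "ty": 0, "tz": 0, "spin": -1},
  {"gripper": 1, "tx": 0, "ty": 0, "tz": 0, "spin": -1},
  {"gripper": 1, "tx": 0, "ty": 0, "tz": 0, "spin": -0.77},
  {"gripper": 1, "tx": 0, "ty": 0, "tz": 0, "spin": -0.54},
  {"gripper": 1, "tx": 0, "ty": 0, "tz": 0.001, "spin": -0.31},
  {"gripper": 1, "tx": 0, "ty": 0, "tz": 0.002, "spin": -0.08},
  {"gripper": 1, "tx": 0, "ty": 0, "tz": 0.002, "spin": 0},
])

```text
clock: 11.38
position: [464.7, 308.0, 140.9]
ee_rot: [-0.41, 0.912, 0.0, 0.001]
contact_force: [0.9, 0.2, 2.5]
gripper_width: 54.9
```

>>> play_rows([
  {"gripper": -0.5, "tx": 0, "ty": 0, "tz": 0, "spin": 0},
  {"gripper": -0.5, "tx": 0, "ty": 0, "tz": 0, "spin": -0.24},
  {"gripper": -0.5, "tx": 0, "ty": 0, "tz": 0, "spin": -0.48},
  {"gripper": -0.5, "tx": 0, "ty": 0, "tz": 0, "spin": -0.72},
  {"gripper": -0.5, "tx": 0, "ty": 0, "tz": 0, "spin": -0.96},
  {"gripper": 1, "tx": 0, "ty": 0, "tz": 0, "spin": -1},
  {"gripper": 1, "tx": 0, "ty": 0, "tz": 0, "spin": -1},
  {"gripper": 1, "tx": 0, "ty": 0, "tz": 0, "spin": -0.77},
  {"gripper": 1, "tx": 0, "ty": 0, "tz": 0, "spin": -0.54},
  {"gripper": 1, "tx": 0, "ty": 0, "tz": 0.001, "spin": -0.31},
  {"gripper": 1, "tx": 0, "ty": 0, "tz": 0.002, "spin": -0.08},
  {"gripper": 1, "tx": 0, "ty": 0, "tz": 0.002, "spin": 0},
])

```text
clock: 12.88
position: [464.6, 307.8, 140.3]
ee_rot: [-0.41, 0.912, 0.0, 0.001]
contact_force: [-0.4, 1.3, 2.4]
gripper_width: 55.6
```

>>> play_rows([
  {"gripper": -0.5, "tx": 0, "ty": 0, "tz": 0, "spin": 0},
  {"gripper": -0.5, "tx": 0, "ty": 0, "tz": 0, "spin": -0.24},
  {"gripper": -0.5, "tx": 0, "ty": 0, "tz": 0, "spin": -0.48},
  {"gripper": -0.5, "tx": 0, "ty": 0, "tz": 0, "spin": -0.72},
  {"gripper": -0.5, "tx": 0, "ty": 0, "tz": 0, "spin": -0.96},
  {"gripper": 1, "tx": 0, "ty": 0, "tz": 0, "spin": -1},
  {"gripper": 1, "tx": 0, "ty": 0, "tz": 0, "spin": -1},
  {"gripper": 1, "tx": 0, "ty": 0, "tz": 0, "spin": -0.77},
  {"gripper": 1, "tx": 0, "ty": 0, "tz": 0, "spin": -0.54},
  {"gripper": 1, "tx": 0, "ty": 0, "tz": 0.001, "spin": -0.31},
  {"gripper": 1, "tx": 0, "ty": 0, "tz": 0.002, "spin": -0.08},
  {"gripper": 1, "tx": 0, "ty": 0, "tz": 0.002, "spin": 0},
])

```text
clock: 14.38
position: [464.5, 307.7, 139.8]
ee_rot: [-0.41, 0.912, 0.0, 0.0]
contact_force: [-0.6, 0.5, 2.9]
gripper_width: 55.0
```

>>> play_rows([
  {"gripper": -0.5, "tx": 0, "ty": 0, "tz": 0, "spin": 0},
  {"gripper": -0.5, "tx": 0, "ty": 0, "tz": 0, "spin": -0.24},
  {"gripper": -0.5, "tx": 0, "ty": 0, "tz": 0, "spin": -0.48},
  {"gripper": -0.5, "tx": 0, "ty": 0, "tz": 0, "spin": -0.72},
  {"gripper": -0.5, "tx": 0, "ty": 0, "tz": 0, "spin": -0.96},
  {"gripper": 1, "tx": 0, "ty": 0, "tz": 0, "spin": -1},
  {"gripper": 1, "tx": 0, "ty": 0, "tz": 0, "spin": -1},
  {"gripper": 1, "tx": 0, "ty": 0, "tz": 0, "spin": -0.77},
  {"gripper": 1, "tx": 0, "ty": 0, "tz": 0, "spin": -0.54},
  {"gripper": 1, "tx": 0, "ty": 0, "tz": 0.001, "spin": -0.31},
  {"gripper": 1, "tx": 0, "ty": 0, "tz": 0.002, "spin": -0.08},
  {"gripper": 1, "tx": 0, "ty": 0, "tz": 0.002, "spin": 0},
])

```text
clock: 15.88
position: [464.5, 307.8, 139.2]
ee_rot: [-0.41, 0.912, 0.0, 0.0]
contact_force: [-0.8, 0.4, 2.9]
gripper_width: 53.6
```

>>> play_rows([
  {"gripper": -0.5, "tx": 0, "ty": 0, "tz": 0, "spin": 0},
  {"gripper": -0.5, "tx": 0, "ty": 0, "tz": 0, "spin": -0.24},
  {"gripper": -0.5, "tx": 0, "ty": 0, "tz": 0, "spin": -0.48},
  {"gripper": -0.5, "tx": 0, "ty": 0, "tz": 0, "spin": -0.72},
  {"gripper": -0.5, "tx": 0, "ty": 0, "tz": 0, "spin": -0.96},
  {"gripper": 1, "tx": 0, "ty": 0, "tz": 0, "spin": -1},
  {"gripper": 1, "tx": 0, "ty": 0, "tz": 0, "spin": -1},
  {"gripper": 1, "tx": 0, "ty": 0, "tz": 0, "spin": -0.77},
  {"gripper": 1, "tx": 0, "ty": 0, "tz": 0, "spin": -0.54},
  {"gripper": 1, "tx": 0, "ty": 0, "tz": 0.001, "spin": -0.31},
  {"gripper": 1, "tx": 0, "ty": 0, "tz": 0.002, "spin": -0.08},
  {"gripper": 1, "tx": 0, "ty": 0, "tz": 0.002, "spin": 0},
])

```text
clock: 17.38
position: [464.9, 308.2, 138.9]
ee_rot: [-0.41, 0.912, 0.0, 0.001]
contact_force: [1.9, 0.2, 3.1]
gripper_width: 54.1
```

```bash
cat > capz.py <<'E'
from meas import *
s=read_state();print(s['joints'].round(3),s['contact_force'].round(1),s['wrist_torque'].round(2),s['position'].round(1))
im=get_image('scene');W=pts(im)
m=(np.hypot(W[...,0]-465,W[...,1]-308)<22)&(W[...,2]>170)&(W[...,2]<200)
print(np.percentile(W[m][:,2],[10,50,80,90]),m.sum())
E
python3 capz.py
```

```text
[ 0.876  0.343 -0.276  0.    -0.949 -1.603] [1.9 0.2 3.1] [ 0.12 -0.53  0.07] [464.9 308.2 138.9]
[183.82064681 188.32002453 189.52622633 190.12864854] 115
```

>>> play_rows([
  {"gripper": -0.5, "tx": 0, "ty": 0, "tz": 0, "spin": 0},
  {"gripper": -0.5, "tx": 0, "ty": 0, "tz": 0, "spin": -0.24},
  {"gripper": -0.5, "tx": 0, "ty": 0, "tz": 0, "spin": -0.48},
  {"gripper": -0.5, "tx": 0, "ty": 0, "tz": 0, "spin": -0.72},
  {"gripper": -0.5, "tx": 0, "ty": 0, "tz": 0, "spin": -0.96},
  {"gripper": 1, "tx": 0, "ty": 0, "tz": 0, "spin": -1},
  {"gripper": 1, "tx": 0, "ty": 0, "tz": 0, "spin": -1},
  {"gripper": 1, "tx": 0, "ty": 0, "tz": 0, "spin": -0.77},
  {"gripper": 1, "tx": 0, "ty": 0, "tz": 0, "spin": -0.54},
  {"gripper": 1, "tx": 0, "ty": 0, "tz": 0.001, "spin": -0.31},
  {"gripper": 1, "tx": 0, "ty": 0, "tz": 0.002, "spin": -0.08},
  {"gripper": 1, "tx": 0, "ty": 0, "tz": 0.002, "spin": 0},
])

```text
clock: 18.92
position: [464.7, 308.0, 138.3]
ee_rot: [-0.41, 0.912, 0.0, 0.001]
contact_force: [0.9, 0.8, 4.3]
gripper_width: 55.4
```

>>> play_rows([
  {"gripper": -0.5, "tx": 0, "ty": 0, "tz": 0, "spin": 0},
  {"gripper": -0.5, "tx": 0, "ty": 0, "tz": 0, "spin": -0.24},
  {"gripper": -0.5, "tx": 0, "ty": 0, "tz": 0, "spin": -0.48},
  {"gripper": -0.5, "tx": 0, "ty": 0, "tz": 0, "spin": -0.72},
  {"gripper": -0.5, "tx": 0, "ty": 0, "tz": 0, "spin": -0.96},
  {"gripper": 1, "tx": 0, "ty": 0, "tz": 0, "spin": -1},
  {"gripper": 1, "tx": 0, "ty": 0, "tz": 0, "spin": -1},
  {"gripper": 1, "tx": 0, "ty": 0, "tz": 0, "spin": -0.77},
  {"gripper": 1, "tx": 0, "ty": 0, "tz": 0, "spin": -0.54},
  {"gripper": 1, "tx": 0, "ty": 0, "tz": 0.001, "spin": -0.31},
  {"gripper": 1, "tx": 0, "ty": 0, "tz": 0.002, "spin": -0.08},
  {"gripper": 1, "tx": 0, "ty": 0, "tz": 0.002, "spin": 0},
])

```text
clock: 20.42
position: [464.6, 307.8, 137.8]
ee_rot: [-0.41, 0.912, 0.0, 0.0]
contact_force: [-0.2, 0.2, 3.0]
gripper_width: 55.3
```

>>> play_rows([
  {"gripper": -0.5, "tx": 0, "ty": 0, "tz": 0, "spin": 0},
  {"gripper": -0.5, "tx": 0, "ty": 0, "tz": 0, "spin": -0.24},
  {"gripper": -0.5, "tx": 0, "ty": 0, "tz": 0, "spin": -0.48},
  {"gripper": -0.5, "tx": 0, "ty": 0, "tz": 0, "spin": -0.72},
  {"gripper": -0.5, "tx": 0, "ty": 0, "tz": 0, "spin": -0.96},
  {"gripper": 1, "tx": 0, "ty": 0, "tz": 0, "spin": -1},
  {"gripper": 1, "tx": 0, "ty": 0, "tz": 0, "spin": -1},
  {"gripper": 1, "tx": 0, "ty": 0, "tz": 0, "spin": -0.77},
  {"gripper": 1, "tx": 0, "ty": 0, "tz": 0, "spin": -0.54},
  {"gripper": 1, "tx": 0, "ty": 0, "tz": 0.001, "spin": -0.31},
  {"gripper": 1, "tx": 0, "ty": 0, "tz": 0.002, "spin": -0.08},
  {"gripper": 1, "tx": 0, "ty": 0, "tz": 0.002, "spin": 0},
])

```text
clock: 21.92
position: [464.5, 307.7, 137.3]
ee_rot: [-0.41, 0.912, 0.0, 0.0]
contact_force: [-0.2, 0.4, 3.7]
gripper_width: 54.4
```

>>> play_rows([
  {"gripper": -0.5, "tx": 0, "ty": 0, "tz": 0, "spin": 0},
  {"gripper": -0.5, "tx": 0, "ty": 0, "tz": 0, "spin": -0.24},
  {"gripper": -0.5, "tx": 0, "ty": 0, "tz": 0, "spin": -0.48},
  {"gripper": -0.5, "tx": 0, "ty": 0, "tz": 0, "spin": -0.72},
  {"gripper": -0.5, "tx": 0, "ty": 0, "tz": 0, "spin": -0.96},
  {"gripper": 1, "tx": 0, "ty": 0, "tz": 0, "spin": -1},
  {"gripper": 1, "tx": 0, "ty": 0, "tz": 0, "spin": -1},
  {"gripper": 1, "tx": 0, "ty": 0, "tz": 0, "spin": -0.77},
  {"gripper": 1, "tx": 0, "ty": 0, "tz": 0, "spin": -0.54},
  {"gripper": 1, "tx": 0, "ty": 0, "tz": 0.001, "spin": -0.31},
  {"gripper": 1, "tx": 0, "ty": 0, "tz": 0.002, "spin": -0.08},
  {"gripper": 1, "tx": 0, "ty": 0, "tz": 0.002, "spin": 0},
])

```text
clock: 23.42
position: [464.9, 308.3, 136.7]
ee_rot: [-0.409, 0.912, 0.0, 0.001]
contact_force: [2.4, 1.0, 2.0]
gripper_width: 53.7
```

```bash
python3 capz.py
```

```text
[ 0.876  0.346 -0.278  0.    -0.944 -1.603] [2.4 1.  2. ] [ 0.32 -0.54  0.07] [464.9 308.3 136.7]
[182.77848012 186.36247748 187.41929929 187.79549401] 119
```

>>> play_rows([
  {"gripper": -0.5, "tx": 0, "ty": 0, "tz": 0, "spin": 0},
  {"gripper": -0.5, "tx": 0, "ty": 0, "tz": 0, "spin": -0.24},
  {"gripper": -0.5, "tx": 0, "ty": 0, "tz": 0, "spin": -0.48},
  {"gripper": -0.5, "tx": 0, "ty": 0, "tz": 0, "spin": -0.72},
  {"gripper": -0.5, "tx": 0, "ty": 0, "tz": 0, "spin": -0.96},
  {"gripper": 1, "tx": 0, "ty": 0, "tz": 0, "spin": -1},
  {"gripper": 1, "tx": 0, "ty": 0, "tz": 0, "spin": -1},
  {"gripper": 1, "tx": 0, "ty": 0, "tz": 0, "spin": -0.77},
  {"gripper": 1, "tx": 0, "ty": 0, "tz": 0, "spin": -0.54},
  {"gripper": 1, "tx": 0, "ty": 0, "tz": 0.001, "spin": -0.31},
  {"gripper": 1, "tx": 0, "ty": 0, "tz": 0.002, "spin": -0.08},
  {"gripper": 1, "tx": 0, "ty": 0, "tz": 0.002, "spin": 0},
])

```text
clock: 24.98
position: [464.8, 308.1, 136.4]
ee_rot: [-0.41, 0.912, 0.0, 0.001]
contact_force: [1.0, 1.2, 2.4]
gripper_width: 54.5
```

>>> play_rows([
  {"gripper": -0.5, "tx": 0, "ty": 0, "tz": 0, "spin": 0},
  {"gripper": -0.5, "tx": 0, "ty": 0, "tz": 0, "spin": -0.24},
  {"gripper": -0.5, "tx": 0, "ty": 0, "tz": 0, "spin": -0.48},
  {"gripper": -0.5, "tx": 0, "ty": 0, "tz": 0, "spin": -0.72},
  {"gripper": -0.5, "tx": 0, "ty": 0, "tz": 0, "spin": -0.96},
  {"gripper": 1, "tx": 0, "ty": 0, "tz": 0, "spin": -1},
  {"gripper": 1, "tx": 0, "ty": 0, "tz": 0, "spin": -1},
  {"gripper": 1, "tx": 0, "ty": 0, "tz": 0, "spin": -0.77},
  {"gripper": 1, "tx": 0, "ty": 0, "tz": 0, "spin": -0.54},
  {"gripper": 1, "tx": 0, "ty": 0, "tz": 0.001, "spin": -0.31},
  {"gripper": 1, "tx": 0, "ty": 0, "tz": 0.002, "spin": -0.08},
  {"gripper": 1, "tx": 0, "ty": 0, "tz": 0.002, "spin": 0},
])

```text
clock: 26.48
position: [464.7, 307.9, 135.9]
ee_rot: [-0.41, 0.912, 0.0, 0.001]
contact_force: [0.7, 1.1, 3.3]
gripper_width: 55.2
```

```bash
python3 capz.py
```

```text
[ 0.876  0.347 -0.28   0.    -0.943 -1.603] [0.7 1.1 3.3] [ 0.22 -0.16  0.03] [464.7 307.9 135.9]
[181.2293089  185.22761643 186.48021405 186.95015204] 121
```

>>> play_rows([
  {"gripper": -0.5, "tx": 0, "ty": 0, "tz": 0, "spin": 0},
  {"gripper": -0.5, "tx": 0, "ty": 0, "tz": 0, "spin": -0.24},
  {"gripper": -0.5, "tx": 0, "ty": 0, "tz": 0, "spin": -0.48},
  {"gripper": -0.5, "tx": 0, "ty": 0, "tz": 0, "spin": -0.72},
  {"gripper": -0.5, "tx": 0, "ty": 0, "tz": 0, "spin": -0.96},
  {"gripper": 1, "tx": 0, "ty": 0, "tz": 0, "spin": -1},
  {"gripper": 1, "tx": 0, "ty": 0, "tz": 0, "spin": -1},
  {"gripper": 1, "tx": 0, "ty": 0, "tz": 0, "spin": -0.77},
  {"gripper": 1, "tx": 0, "ty": 0, "tz": 0, "spin": -0.54},
  {"gripper": 1, "tx": 0, "ty": 0, "tz": 0.001, "spin": -0.31},
  {"gripper": 1, "tx": 0, "ty": 0, "tz": 0.002, "spin": -0.08},
  {"gripper": 1, "tx": 0, "ty": 0, "tz": 0.002, "spin": 0},
])

```text
clock: 28.02
position: [464.5, 307.8, 135.4]
ee_rot: [-0.41, 0.912, 0.0, 0.0]
contact_force: [-0.5, -0.4, 4.3]
gripper_width: 55.4
```

```bash
python3 capz.py
```

```text
[ 0.876  0.347 -0.281  0.    -0.942 -1.603] [-0.5 -0.4  4.3] [0.16 0.14 0.06] [464.5 307.8 135.4]
[181.36480633 184.81316002 186.06979917 186.69876398] 122
```

>>> play_rows([
  {"gripper": -0.5, "tx": 0, "ty": 0, "tz": 0, "spin": 0},
  {"gripper": -0.5, "tx": 0, "ty": 0, "tz": 0, "spin": -0.24},
  {"gripper": -0.5, "tx": 0, "ty": 0, "tz": 0, "spin": -0.48},
  {"gripper": -0.5, "tx": 0, "ty": 0, "tz": 0, "spin": -0.72},
  {"gripper": -0.5, "tx": 0, "ty": 0, "tz": 0, "spin": -0.96},
  {"gripper": 1, "tx": 0, "ty": 0, "tz": 0, "spin": -1},
  {"gripper": 1, "tx": 0, "ty": 0, "tz": 0, "spin": -1},
  {"gripper": 1, "tx": 0, "ty": 0, "tz": 0, "spin": -0.77},
  {"gripper": 1, "tx": 0, "ty": 0, "tz": 0, "spin": -0.54},
  {"gripper": 1, "tx": 0, "ty": 0, "tz": 0.001, "spin": -0.31},
  {"gripper": 1, "tx": 0, "ty": 0, "tz": 0.002, "spin": -0.08},
  {"gripper": 1, "tx": 0, "ty": 0, "tz": 0.002, "spin": 0},
])

```text
clock: 29.58
position: [468.6, 312.4, 136.0]
ee_rot: [-0.418, 0.909, 0.001, 0.007]
contact_force: [8.0, 6.1, -2.4]
gripper_width: 53.7
```

```bash
python3 capz.py
```

```text
[ 0.878  0.349 -0.277  0.006 -0.932 -1.591] [ 8.   6.1 -2.4] [ 1.88 -2.1   4.05] [468.6 312.4 136. ]
[181.3109609  185.32684912 186.55475186 186.80942244] 94
```

A torque of 4 Nm about the axis means the hard stop was reached. I'll release, recentre, regrip and turn a little to confirm.

>>> play_rows([
  {"gripper": -0.5, "tx": 0, "ty": 0, "tz": 0, "spin": -0.1},
  {"gripper": -0.5, "tx": 0, "ty": 0, "tz": 0, "spin": -0.3},
  {"gripper": -0.5, "tx": 0, "ty": 0, "tz": 0, "spin": -0.3},
  {"gripper": 1, "tx": 0, "ty": 0, "tz": 0, "spin": -0.3},
  {"gripper": 1, "tx": 0, "ty": 0, "tz": 0, "spin": -0.3},
  {"gripper": 1, "tx": 0, "ty": 0, "tz": 0, "spin": -0.2},
  {"gripper": 1, "tx": 0, "ty": 0, "tz": 0, "spin": -0.15},
])

```text
clock: 30.5
position: [464.4, 307.0, 134.3]
ee_rot: [-0.467, 0.884, -0.001, -0.0]
contact_force: [-0.1, -1.2, 0.1]
gripper_width: 53.6
```

```bash
python3 capz.py
```

```text
[ 0.876  0.348 -0.283  0.002 -0.941 -1.476] [-0.1 -1.2  0.1] [-0.47  0.    2.44] [464.4 307.  134.3]
[180.04505393 185.00097565 185.97600253 186.31662736] 103
```

The torque comes straight back (2.4 Nm after 0.1 rad), so the cap is home. Next I'll release it, rise and go to the airlock.

>>> play_rows([
  {"gripper": -0.5, "tx": 0, "ty": 0, "tz": 0, "spin": 0},
  {"gripper": -0.5, "tx": 0, "ty": 0, "tz": -0.05, "spin": 0},
  {"gripper": -0.5, "tx": 0, "ty": 0, "tz": -0.27, "spin": 0},
  {"gripper": -0.5, "tx": 0, "ty": 0, "tz": -0.27, "spin": -0.24},
  {"gripper": -0.5, "tx": 0, "ty": 0, "tz": -0.27, "spin": -0.48},
  {"gripper": -0.5, "tx": 0, "ty": 0, "tz": -0.27, "spin": -0.72},
  {"gripper": -0.5, "tx": 0, "ty": 0, "tz": -0.27, "spin": -0.774},
  {"gripper": -0.5, "tx": 0, "ty": 0, "tz": -0.27, "spin": -0.774},
])

```text
clock: 31.55
position: [464.5, 307.8, 202.6]
ee_rot: [0.708, -0.707, -0.0, -0.001]
contact_force: [-0.1, -0.1, 0.7]
gripper_width: 64.4
```

>>> play_rows([
  {"gripper": -0.2, "tx": 1, "ty": -0.477, "tz": 0, "spin": 0},
  {"gripper": -0.2, "tx": 1, "ty": -0.477, "tz": 0, "spin": 0},
  {"gripper": -0.2, "tx": 1, "ty": -0.477, "tz": 0, "spin": 0},
  {"gripper": -0.2, "tx": 1, "ty": -0.477, "tz": 0, "spin": 0},
  {"gripper": -0.2, "tx": 1, "ty": -0.477, "tz": 0, "spin": 0},
  {"gripper": -0.2, "tx": 1, "ty": -0.477, "tz": 0, "spin": 0},
  {"gripper": -0.2, "tx": 1, "ty": -0.477, "tz": 0, "spin": 0},
])

```text
clock: 32.42
position: [584.3, 58.2, 201.9]
ee_rot: [0.708, -0.706, -0.0, -0.0]
contact_force: [-0.4, 0.2, 0.1]
gripper_width: 51.6
```

```bash
cat > al.py <<'E'
from meas import *
s=read_state(); print(s['clock'],s['position'].round(1),s['joints'].round(3),s['gripper_width'],s['ee_rot'].round(4))
im=save('wrist','w5.png'); W=pts(im);H=hsv(im)
for b,c in blobs((H[...,1]<40)&(H[...,2]>180)&(W[...,2]>98)&(W[...,2]<114),40):
    p=W[b]; print(c.round(),b.sum(),np.median(p,0).round(1),fitc(p),p.min(0),p.max(0))
    m=b.astype(np.uint8); cs,_=cv2.findContours(m,cv2.RETR_EXTERNAL,cv2.CHAIN_APPROX_NONE)
    q=cs[0][:,0]; print(fitc(W[q[:,1],q[:,0]]))
E
python3 al.py; python3 capz.py
```

```text
32.425 [584.3  58.2 201.9] [ 0.375  0.334 -0.116 -0.    -1.12  -0.372] 51.58131730649742 [ 7.079e-01 -7.063e-01 -1.000e-04 -2.000e-04]
[283. 104.] 1465 [583.6 -31.1 105.9] (np.float64(583.8546774047171), np.float64(-30.997244295996097), np.float64(11.775963370167213)) [567.45717339 -47.30830635 103.2031492 ] [600.3421503  -14.26175453 108.38212075]
(np.float64(583.8423204955088), np.float64(-30.9302487119312), np.float64(16.320533075273758))
[399. 385.] 57 [458.5 250.8 111.6] (np.float64(461.65924535424983), np.float64(281.2271990315694), np.float64(31.81734867122298)) [441.39345498 248.44633327 110.22012781] [472.39369101 255.27477083 113.68715075]
(np.float64(461.99904580951875), np.float64(283.0694100267974), np.float64(33.59106133793557))
[ 0.376  0.334 -0.116 -0.    -1.12  -0.372] [-0.3 -0.3  0. ] [ 0.04 -0.04 -0.03] [584.1  58.6 202. ]
[181.09907999 185.00969406 186.07352116 186.63220027] 178
```

View pics/w5.png

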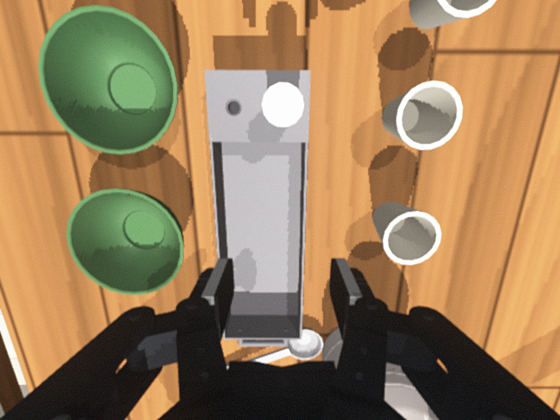

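The airlock's white top, at pixel (283,104), measures (583.8, -31). Allowing for the wrist camera's bias of about +1 in x, I'll use 583. Descending and gripping.

>>> play_rows([
  {"gripper": -0.2, "tx": 0.358, "ty": 0.004, "tz": 0, "spin": 0},
  {"gripper": -0.2, "tx": 0.358, "ty": 0.004, "tz": 0.1, "spin": 0},
  {"gripper": -0.2, "tx": 0.358, "ty": 0.004, "tz": 0.3, "spin": 0},
  {"gripper": -0.2, "tx": 0.358, "ty": 0.004, "tz": 0.5, "spin": 0},
  {"gripper": -0.2, "tx": 0.358, "ty": 0.004, "tz": 0.6, "spin": 0},
  {"gripper": -0.2, "tx": 0.358, "ty": 0.004, "tz": 0.612, "spin": 0},
  {"gripper": -0.2, "tx": 0.358, "ty": 0.004, "tz": 0.612, "spin": 0},
  {"gripper": 1, "tx": 0.358, "ty": 0.004, "tz": 0.612, "spin": 0},
  {"gripper": 1, "tx": 0.358, "ty": 0.004, "tz": 0.612, "spin": 0},
  {"gripper": 1, "tx": 0.358, "ty": 0.004, "tz": 0.612, "spin": 0},
])

```text
clock: 33.78
position: [584.8, -31.3, 50.5]
ee_rot: [0.708, -0.706, 0.001, -0.001]
contact_force: [-0.9, 2.2, 6.4]
gripper_width: 29.6
```

```bash
python3 - <<'E'
from meas import *
s=read_state();print(s['joints'].round(3),s['contact_force'].round(1),s['wrist_torque'].round(2),s['position'].round(1),s['gripper_width'])
im=get_image('side'); f=im['frame'][120:240,230:350,::-1]
a=cv2.resize(f,None,fx=3.3,fy=3.3,interpolation=cv2.INTER_CUBIC)
im=get_image('wrist'); b=cv2.resize(im['frame'][:,80:480,::-1],(396,396))
cv2.imwrite('pics/s3.png',np.hstack([a,b]))
E
```

```text
[ 0.223  0.49  -0.301  0.    -0.777 -0.22 ] [-0.9  2.2  6.4] [ 0.57  0.35 -0.01] [584.8 -31.3  50.5] 29.56372586569706
```

View pics/s3.png

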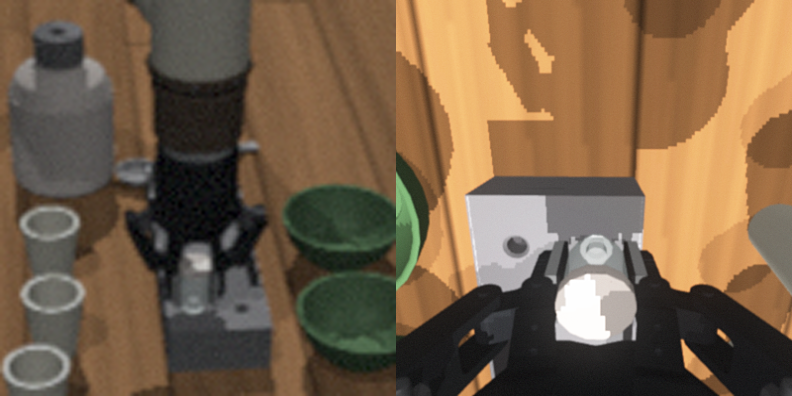

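>>> play_rows([
  {"gripper": 1, "tx": 0, "ty": 0, "tz": -0.05, "spin": 0},
  {"gripper": 1, "tx": 0, "ty": 0, "tz": -0.15, "spin": 0},
  {"gripper": 1, "tx": 0, "ty": 0, "tz": -0.3, "spin": 0},
  {"gripper": 1, "tx": 0, "ty": 0, "tz": -0.5, "spin": 0},
  {"gripper": 1, "tx": 0, "ty": 0, "tz": -0.7, "spin": 0},
  {"gripper": 1, "tx": 0, "ty": 0, "tz": -0.75, "spin": 0},
  {"gripper": 1, "tx": 0, "ty": 0, "tz": -0.75, "spin": 0},
  {"gripper": 1, "tx": 0, "ty": 0, "tz": -0.75, "spin": 0},
])

```text
clock: 34.88
position: [582.5, -31.7, 234.3]
ee_rot: [0.708, -0.706, -0.001, 0.001]
contact_force: [-0.0, 0.6, -1.1]
gripper_width: 30.0
```

```bash
cat > hold.py <<'E'
from meas import *
import sys
s=read_state();print(s['clock'],s['joints'].round(3),s['contact_force'].round(1),s['wrist_torque'].round(2),s['position'].round(1),s['gripper_width'],s['ee_rot'].round(4))
p=s['position']; out=[]
for n in ['scene','side','wrist']:
    im=get_image(n); W=pts(im); H=hsv(im)
    np.savez('hold_'+n+'.npz',**im)
    m=(np.hypot(W[...,0]-p[0],W[...,1]-p[1])<25)&(H[...,1]<45)&(H[...,2]>90)&(W[...,2]<p[2]+75)
    for b,c in blobs(m,20):
        q=W[b]; print(n,c.round(),b.sum(),np.median(q,0).round(1),q.min(0).round(1),q.max(0).round(1))
    u,v=[int(round(x)) for x in proj(im,[p[0],p[1],p[2]+20])]
    u0=min(max(u-60,0),440);v0=min(max(v-60,0),300)
    out.append(cv2.resize(im['frame'][v0:v0+120,u0:u0+120,::-1] if n!='wrist' else im['frame'][:,70:490,::-1],(260,260),interpolation=cv2.INTER_CUBIC))
cv2.imwrite('pics/'+sys.argv[1],np.hstack(out))
E
python3 hold.py hold1.png
```

```text
34.875 [ 2.230e-01  3.060e-01 -7.200e-02 -1.000e-03 -1.196e+00 -2.200e-01] [-0.   0.6 -1.1] [ 0.01 -0.03  0.01] [582.5 -31.7 234.3] 29.952585924857342 [ 0.7081 -0.7061 -0.0013  0.0014]
scene [293. 186.] 126 [589.2 -20.9 268.3] [562.8 -31.  208.2] [605.4 -14.8 293.4]
scene [287. 249.] 201 [581.6 -32.8  51.6] [559.1 -56.   36.2] [606.   -7.8  57. ]
side [289. 155.] 161 [583.3 -45.7 272. ] [570.4 -52.7 216.7] [598.7 -17.9 297.5]
side [287. 214.] 108 [582.9 -32.6  49. ] [559.2 -56.4  36.5] [607.4  -8.7  52.8]
wrist [281. 188.] 1363 [582.7 -31.4  49.7] [558.  -56.2   2. ] [607.5  -6.8  51.8]
wrist [281. 306.] 6959 [583.2 -38.4 289.2] [566.6 -48.6 202. ] [599.9 -13.9 291.5]
wrist [240. 276.] 417 [601.7 -42.9 270.7] [597.8 -44.3 247.3] [604.5 -38.8 290.5]
wrist [323. 277.] 366 [564.5 -43.  271.3] [561.9 -44.5 250.9] [566.7 -38.8 287.7]
```

View pics/hold1.png

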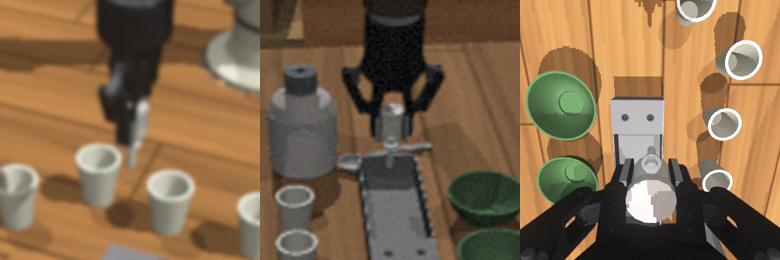

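The airlock is held upright with its axis on the TCP axis (wrist: 583.2, -31.3 against TCP 582.5, -31.7, within the known bias). Carrying it to the cap.

>>> play_rows([
  {"gripper": 1, "tx": -0.15, "ty": 0.07, "tz": 0, "spin": 0},
  {"gripper": 1, "tx": -0.35, "ty": 0.17, "tz": 0, "spin": 0},
  {"gripper": 1, "tx": -0.55, "ty": 0.27, "tz": 0, "spin": 0},
  {"gripper": 1, "tx": -0.75, "ty": 0.37, "tz": 0, "spin": 0},
  {"gripper": 1, "tx": -0.92, "ty": 0.45, "tz": 0, "spin": 0},
  {"gripper": 1, "tx": -1, "ty": 0.471, "tz": 0, "spin": 0},
])

```text
clock: 35.78
position: [463.7, 219.7, 235.6]
ee_rot: [0.709, -0.705, -0.0, 0.001]
contact_force: [0.1, 0.2, -0.2]
gripper_width: 29.6
```

>>> play_rows([
  {"gripper": 1, "tx": -0.15, "ty": 0, "tz": 0, "spin": 0},
  {"gripper": 1, "tx": -0.3, "ty": 0, "tz": 0, "spin": 0},
  {"gripper": 1, "tx": -0.359, "ty": 0, "tz": 0, "spin": 0},
  {"gripper": 1, "tx": -0.359, "ty": 0, "tz": 0, "spin": 0},
  {"gripper": 1, "tx": -0.359, "ty": 0, "tz": 0, "spin": 0},
  {"gripper": 1, "tx": -0.359, "ty": 0, "tz": 0, "spin": 0},
])

```text
clock: 36.52
position: [465.0, 306.7, 236.4]
ee_rot: [0.708, -0.706, 0.0, 0.0]
contact_force: [0.1, -0.9, -0.7]
gripper_width: 29.7
```

```bash
python3 hold.py hold2.png
```

```text
36.525 [ 0.874  0.258 -0.136  0.    -1.177 -0.872] [ 0.1 -0.9 -0.7] [0.04 0.11 0.01] [465.  306.7 236.4] 29.7407478366499 [ 0.7078 -0.7064  0.      0.    ]
scene [440. 215.] 229 [466.5 307.6 185.2] [443.  283.9 172.3] [489.3 331.2 249.9]
side [246. 107.] 94 [465.3 293.1 271.3] [453.1 283.6 232.8] [480.9 316.1 298.4]
side [246. 129.] 49 [459.5 306.1 182. ] [441.  283.4 177. ] [488.5 326.9 185.2]
wrist [282. 283.] 9664 [464.9 301.1 288.2] [440.  281.7 157.1] [489.6 328.4 294.1]
wrist [242. 268.] 48 [483.8 295.7 265.8] [482.2 295.  258.2] [485.9 296.6 271.6]
wrist [325. 292.] 75 [447.3 296.1 284.8] [444.6 295.  279.2] [448.6 300.7 286.3]
wrist [238. 294.] 62 [482.6 296.5 285.3] [481.5 294.  284. ] [485.7 299.9 292.5]
```

View pics/hold2.png

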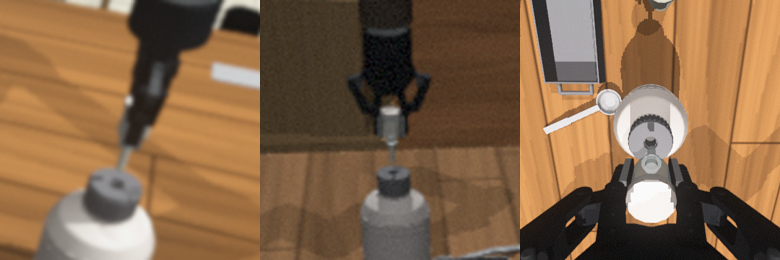

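>>> play_rows([
  {"gripper": 1, "tx": -0.004, "ty": 0, "tz": 0, "spin": 0},
  {"gripper": 1, "tx": -0.004, "ty": 0, "tz": 0.04, "spin": 0},
  {"gripper": 1, "tx": -0.004, "ty": 0, "tz": 0.07, "spin": 0},
  {"gripper": 1, "tx": -0.004, "ty": 0, "tz": 0.085, "spin": 0},
  {"gripper": 1, "tx": -0.004, "ty": 0, "tz": 0.1, "spin": 0},
  {"gripper": 1, "tx": -0.004, "ty": 0, "tz": 0.11, "spin": 0},
  {"gripper": 1, "tx": -0.004, "ty": 0, "tz": 0.11, "spin": 0},
])

```text
clock: 37.55
position: [464.8, 308.7, 208.6]
ee_rot: [0.708, -0.706, 0.0, 0.0]
contact_force: [0.1, 0.3, -0.7]
gripper_width: 29.1
```

```bash
python3 hold.py hold3.png
```

```text
37.55 [ 0.877  0.28  -0.177 -0.    -1.114 -0.874] [ 0.1  0.3 -0.7] [-0.04 -0.05  0.03] [464.8 308.7 208.6] 29.06966186577856 [ 7.082e-01 -7.060e-01  0.000e+00  1.000e-04]
scene [440. 216.] 226 [468.4 308.7 185.6] [442.9 285.7 174.6] [489.6 331.8 225.4]
side [246. 119.] 134 [464.6 298.4 228.6] [441.  287.9 176.3] [488.5 330.7 269.6]
wrist [282. 285.] 9752 [464.9 301.8 260.2] [440.1 283.9 157.3] [489.7 326.  266.2]
wrist [322. 274.] 78 [446.9 297.4 243.8] [444.4 296.8 233. ] [448.4 298.2 253.4]
wrist [239. 285.] 150 [483.3 297.7 253.9] [481.6 295.9 235.1] [485.8 301.7 265. ]
wrist [325. 295.] 44 [447.6 298.6 257.9] [444.8 296.5 256.8] [448.6 301.6 261.2]
```

View pics/hold3.png

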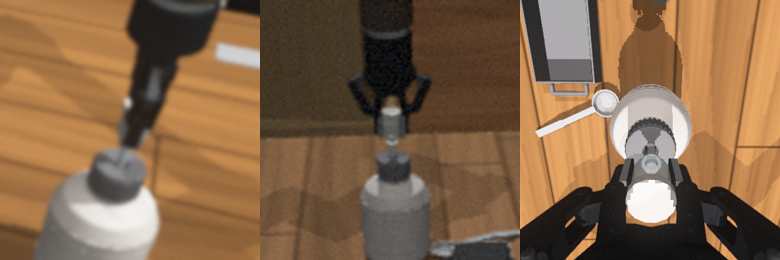

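No contact force and the stem is about 10 mm into the opening. Lowering further.

>>> play_rows([
  {"gripper": 1, "tx": 0.001, "ty": 0, "tz": 0.03, "spin": 0},
  {"gripper": 1, "tx": 0.001, "ty": 0, "tz": 0.06, "spin": 0},
  {"gripper": 1, "tx": 0.001, "ty": 0, "tz": 0.08, "spin": 0},
  {"gripper": 1, "tx": 0.001, "ty": 0, "tz": 0.09, "spin": 0},
  {"gripper": 1, "tx": 0.001, "ty": 0, "tz": 0.097, "spin": 0},
  {"gripper": 1, "tx": 0.001, "ty": 0, "tz": 0.097, "spin": 0},
])

```text
clock: 38.45
position: [464.9, 308.5, 184.4]
ee_rot: [0.708, -0.706, -0.0, -0.0]
contact_force: [-0.0, -0.1, -0.5]
gripper_width: 29.8
```

```bash
python3 hold.py hold4.png
```

```text
38.45 [ 0.876  0.3   -0.213 -0.    -1.058 -0.873] [-0.  -0.1 -0.5] [-0.01 -0.03 -0.04] [464.9 308.5 184.4] 29.795056476323843 [ 0.7082 -0.706  -0.     -0.    ]
scene [443. 219.] 101 [476.6 318.4 185.3] [451.  294.2 180.3] [489.3 333.4 223. ]
side [246. 122.] 116 [465.2 296.7 217.1] [440.9 286.3 179.7] [488.4 323.8 243.4]
wrist [281. 290.] 9360 [465.3 299.6 238. ] [440.2 283.6 158.1] [489.8 326.2 242.2]
wrist [324. 278.] 122 [446.4 297.3 223.4] [444.2 296.5 212.3] [448.4 297.9 231.9]
wrist [325. 295.] 42 [447.6 298.5 233.4] [444.8 295.9 232.2] [448.5 301.3 237.5]
```

View pics/hold4.png

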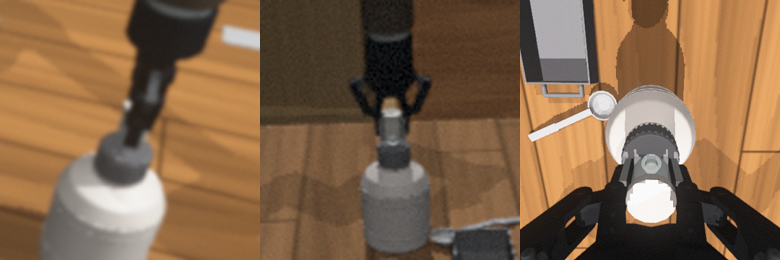

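>>> play_rows([
  {"gripper": 1, "tx": 0, "ty": 0, "tz": 0.004, "spin": 0},
  {"gripper": 1, "tx": 0, "ty": 0, "tz": 0.008, "spin": 0},
  {"gripper": 1, "tx": 0, "ty": 0, "tz": 0.008, "spin": 0},
])

```text
clock: 38.98
position: [465.1, 308.6, 183.5]
ee_rot: [0.708, -0.706, 0.0, -0.001]
contact_force: [-0.6, -0.9, 5.0]
gripper_width: 29.3
```

Contact of 5 N shows the shoulder is seated. Releasing and retreating upward.

>>> play_rows([
  {"gripper": 0.2, "tx": 0, "ty": 0, "tz": 0, "spin": 0},
  {"gripper": -0.2, "tx": 0, "ty": 0, "tz": 0, "spin": 0},
  {"gripper": -0.2, "tx": 0, "ty": 0, "tz": -0.1, "spin": 0},
  {"gripper": -0.2, "tx": 0, "ty": 0, "tz": -0.3, "spin": 0},
  {"gripper": -0.2, "tx": -0.2, "ty": 0, "tz": -0.45, "spin": 0},
  {"gripper": -0.2, "tx": -0.3, "ty": 0, "tz": -0.45, "spin": 0},
  {"gripper": -0.2, "tx": -0.3, "ty": 0, "tz": -0.45, "spin": 0},
])

```text
clock: 39.85
position: [464.3, 384.8, 294.0]
ee_rot: [0.709, -0.705, -0.0, 0.001]
contact_force: [-0.2, 0.1, -1.2]
gripper_width: 51.0
```

```bash
python3 - <<'E'
from meas import *
s=read_state();print(s['clock'],s['position'].round(1),s['joints'].round(3))
out=[]
for n in ['scene','side','wrist']:
    im=get_image(n); np.savez('c_'+n+'.npz',**im);W=pts(im); H=hsv(im)
    for lo,hi in [(180,192),(233,246)]:
      m=(np.hypot(W[...,0]-465,W[...,1]-308)<32)&(W[...,2]>lo)&(W[...,2]<hi)
      q=W[m]; print(n,lo,m.sum(),np.median(q,0).round(1),q.min(0).round(1),q.max(0).round(1),np.round(fitc(q),1))
    u,v=[int(round(x)) for x in proj(im,[465,308,200])]
    u0=min(max(u-50,0),440);v0=min(max(v-50,0),300)
    out.append(cv2.resize(im['frame'][v0:v0+100,u0:u0+100,::-1],(260,260),interpolation=cv2.INTER_CUBIC))
    # spoon
    m=(W[...,0]>500)&(W[...,0]<800)&(W[...,1]>249)&(W[...,2]>6)&(W[...,2]<40)&(H[...,1]<70)&(np.hypot(W[...,0]-465,W[...,1]-308)>64)
    for b,c in blobs(m,60):
        q=W[b]; print('low',c.round(),b.sum(),q.min(0).round(0),q.max(0).round(0))
cv2.imwrite('pics/c1.png',np.hstack(out))
cv2.imwrite('pics/w6.png',im['frame'][:,:,::-1])
E
```

```text
39.85 [464.3 384.8 294. ] [ 9.600e-01  3.080e-01  7.800e-02 -1.000e-03 -1.342e+00 -9.550e-01]
scene 180 248 [475.3 307.2 185.2] [444.8 281.2 180.1] [496.3 334.7 191.6] [469.7 307.8  19.7]
scene 233 144 [469.9 308.5 240.2] [448.9 292.2 233.1] [484.2 324.8 243.1] [467.3 308.4  13. ]
low [416. 306.] 539 [526. 259.   6.] [703. 356.  40.]
side 180 66 [466.  300.9 182.5] [441.  277.2 180.1] [488.4 324.1 190.7] [465.  304.   18.5]
side 233 42 [465.  300.8 237.4] [450.7 287.6 233.1] [479.3 324.8 240.3] [464.6 303.6  13.4]
low [292. 166.] 69 [581. 258.   7.] [688. 344.  40.]
wrist 180 1320 [468.4 301.5 183.3] [439.  281.7 180.1] [492.8 335.5 185.3] [465.6 309.1  24.3]
wrist 233 1957 [465.  308.6 238.9] [448.6 292.7 236.7] [482.  325.6 241.2] [465.1 308.8  11.8]
low [169.  83.] 409 [575. 249.  34.] [643. 268.  40.]
low [183. 119.] 1505 [532. 259.   6.] [701. 352.  19.]
```

View pics/c1.png

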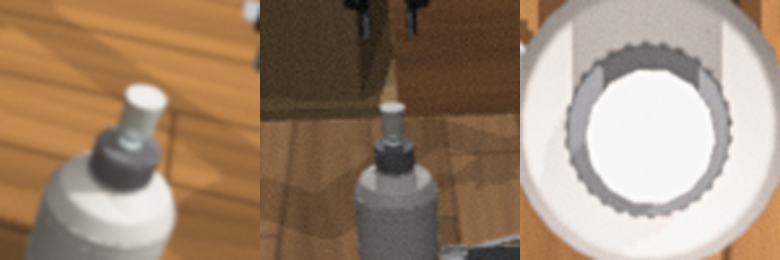

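View pics/w6.png

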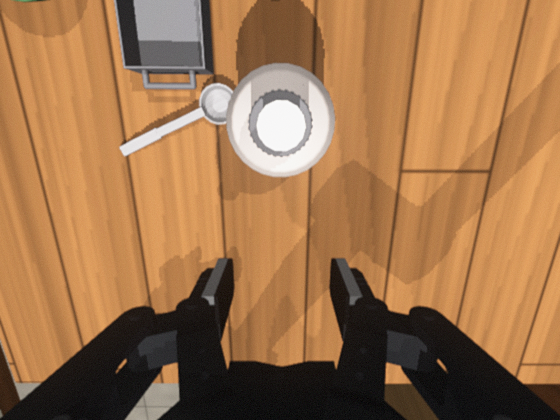

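The airlock is seated: cap top z about 183.3, airlock top z about 239, axes within about 1 mm. Next is the spoon, with its bowl at pixel (218,103) and its handle end at (126,151).

```bash
cat > spoon.py <<'E'
from meas import *
def spoon(im,W,H):
    m=(W[...,0]>490)&(W[...,0]<900)&(W[...,1]>254)&(W[...,2]>5)&(W[...,2]<30)&(H[...,1]<90)&(np.hypot(W[...,0]-465,W[...,1]-308)>64)
    b=max(blobs(m,60),key=lambda t:t[0].sum()); q=W[b[0]]
    v=np.linalg.svd(q[:,:2]-q[:,:2].mean(0),full_matrices=False)[2][0]
    t=(q[:,:2]-q[:,:2].mean(0))@v
    return q,v,t
E
python3 - <<'E'
from spoon import *
im=dict(np.load('c_wrist.npz'));W=pts(im);H=hsv(im)
q,v,t=spoon(im,W,H); n=np.array([-v[1],v[0]]); c=q[:,:2].mean(0)
for a in np.arange(-130,130,12):
    k=(t>a)&(t<a+12)
    if k.sum()>3:
        o=(q[k,:2]-c)@n; print(a+6,(c+(a+6)*v+n*(o.min()+o.max())/2).round(1),'w',round(o.max()-o.min(),1),'z',np.median(q[k,2]).round(1))
print(v,t.min(),t.max(),c)
E
```

```text
-76 [538.2 266.6] w 21.8 z 12.4
-64 [550.1 269.7] w 25.4 z 8.6
-52 [555.2 286.1] w 51.8 z 9.0
-40 [565.8 291.8] w 47.1 z 9.6
-28 [576.7 296.8] w 27.6 z 16.9
-16 [588. 301.] w 12.4 z 17.2
-4 [599.  305.9] w 11.8 z 17.1
8 [610.  310.8] w 11.9 z 17.1
20 [620.9 315.7] w 11.8 z 16.8
32 [632.3 319.8] w 13.4 z 16.4
44 [643.  325.3] w 15.2 z 15.8
56 [654. 330.] w 15.1 z 13.6
68 [665.  334.9] w 15.2 z 11.7
80 [675.9 340. ] w 14.8 z 9.5
92 [686.9 344.8] w 15.3 z 7.6
104 [697.9 349.7] w 14.8 z 6.0
[0.89110008 0.45380684] -80.61615940884246 106.29861393660941 [603.71799682 305.43752513]
```

>>> play_rows([
  {"gripper": 0.15, "tx": 0.0, "ty": -0.25, "tz": 0, "spin": 0.2},
  {"gripper": 0.15, "tx": 0.15, "ty": -0.45, "tz": 0, "spin": 0.43},
  {"gripper": 0.15, "tx": 0.304, "ty": -0.554, "tz": 0.1, "spin": 0.66},
  {"gripper": 0.15, "tx": 0.304, "ty": -0.554, "tz": 0.3, "spin": 0.88},
  {"gripper": 0.15, "tx": 0.304, "ty": -0.554, "tz": 0.5, "spin": 1},
  {"gripper": 0.15, "tx": 0.304, "ty": -0.554, "tz": 0.7, "spin": 1},
  {"gripper": 0.15, "tx": 0.304, "ty": -0.554, "tz": 0.8, "spin": 1},
])

```text
clock: 40.88
position: [601.7, 305.4, 91.3]
ee_rot: [-0.383, 0.924, -0.001, -0.003]
contact_force: [0.5, 0.8, 0.1]
gripper_width: 36.4
```

>>> play_rows([
  {"gripper": 0.15, "tx": 0, "ty": 0, "tz": 0, "spin": 0.2},
  {"gripper": 0.15, "tx": 0, "ty": 0, "tz": 0, "spin": 0.43},
  {"gripper": 0.15, "tx": 0, "ty": 0, "tz": 0, "spin": 0.466},
  {"gripper": 0.15, "tx": 0, "ty": 0, "tz": 0, "spin": 0.466},
])

```text
clock: 41.38
position: [603.4, 307.3, 95.1]
ee_rot: [-0.21, 0.978, -0.0, -0.0]
contact_force: [0.6, -0.3, -0.0]
gripper_width: 36.6
```

```bash
python3 - <<'E'
from spoon import *
s=read_state();print(s['clock'],s['position'].round(1),s['joints'].round(3),s['ee_rot'].round(3),s['gripper_width'])
im=save('wrist','w7.png');np.savez('w7.npz',**im);W=pts(im)
print(np.degrees(2*np.arctan2(s['ee_rot'][1],s['ee_rot'][0])))
E
```

```text
41.375 [603.4 307.3  95.1] [ 0.709  0.572 -0.01   0.    -0.989 -1.856] [-0.21   0.978 -0.    -0.   ] 36.55371985655011
204.2980826293489
```

View pics/w7.png

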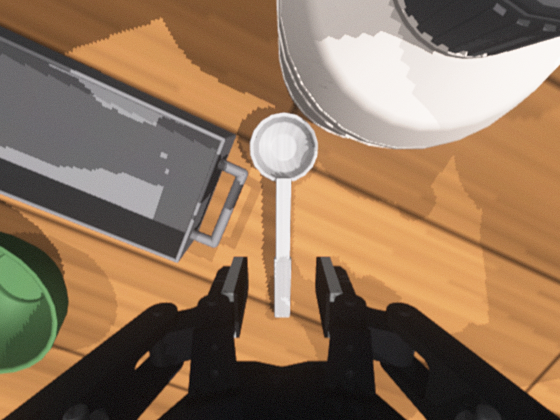

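The spoon's handle is aligned between the jaws, at column 283. Descending slowly.

>>> play_rows([
  {"gripper": 0.15, "tx": 0, "ty": 0, "tz": 0.15, "spin": 0},
  {"gripper": 0.15, "tx": 0, "ty": 0, "tz": 0.3, "spin": 0},
  {"gripper": 0.15, "tx": 0, "ty": 0, "tz": 0.37, "spin": 0},
  {"gripper": 0.15, "tx": 0, "ty": 0, "tz": 0.39, "spin": 0},
  {"gripper": 0.15, "tx": 0, "ty": 0, "tz": 0.4, "spin": 0},
  {"gripper": 0.15, "tx": 0, "ty": 0, "tz": 0.4, "spin": 0},
])

```text
clock: 42.18
position: [604.1, 308.5, -3.8]
ee_rot: [-0.21, 0.978, 0.0, 0.001]
contact_force: [0.5, 0.2, 1.0]
gripper_width: 36.4
```

>>> play_rows([
  {"gripper": 1, "tx": 0, "ty": 0, "tz": 0, "spin": 0},
  {"gripper": 1, "tx": 0, "ty": 0, "tz": 0, "spin": 0},
  {"gripper": 1, "tx": 0, "ty": 0, "tz": 0, "spin": 0},
])

```text
clock: 42.55
position: [603.9, 308.3, -3.9]
ee_rot: [-0.21, 0.978, 0.0, 0.001]
contact_force: [-0.8, 0.9, 4.9]
gripper_width: 9.7
```

```bash
python3 - <<'E'
from spoon import *
s=read_state();print(s['clock'],s['position'].round(1),s['contact_force'],s['gripper_width'])
im=save('wrist','w8.png')
E
```

```text
42.55 [603.9 308.3  -3.9] [-0.79211129  0.9037056   4.90852846] 9.700985617564903
```

View pics/w8.png

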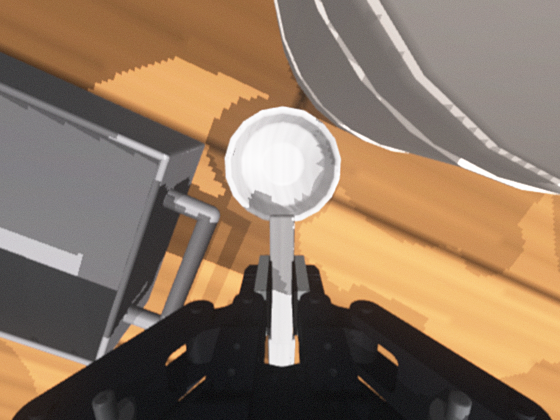

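>>> play_rows([
  {"gripper": 1, "tx": 0, "ty": 0, "tz": -0.1, "spin": 0},
  {"gripper": 1, "tx": 0, "ty": 0, "tz": -0.25, "spin": 0},
  {"gripper": 1, "tx": 0, "ty": 0, "tz": -0.4, "spin": 0},
  {"gripper": 1, "tx": 0, "ty": 0, "tz": -0.44, "spin": -0.2},
  {"gripper": 1, "tx": 0, "ty": 0, "tz": -0.44, "spin": -0.4},
  {"gripper": 1, "tx": 0, "ty": 0, "tz": -0.44, "spin": -0.6},
  {"gripper": 1, "tx": 0, "ty": 0, "tz": -0.44, "spin": -0.8},
  {"gripper": 1, "tx": 0, "ty": 0, "tz": -0.44, "spin": -1},
  {"gripper": 1, "tx": 0, "ty": 0, "tz": -0.44, "spin": -1},
])

```text
clock: 43.72
position: [602.9, 307.6, 104.1]
ee_rot: [-0.567, 0.824, 0.0, -0.001]
contact_force: [0.6, -0.5, -1.6]
gripper_width: 10.0
```

>>> play_rows([
  {"gripper": 1, "tx": 0, "ty": 0, "tz": 0, "spin": -0.2},
  {"gripper": 1, "tx": 0, "ty": 0, "tz": 0, "spin": -0.4},
  {"gripper": 1, "tx": 0, "ty": 0, "tz": 0, "spin": -0.466},
  {"gripper": 1, "tx": 0, "ty": 0, "tz": 0, "spin": -0.466},
])

```text
clock: 44.22
position: [603.1, 307.8, 104.5]
ee_rot: [0.707, -0.707, -0.0, 0.0]
contact_force: [0.3, -0.3, -1.2]
gripper_width: 9.8
```

```bash
python3 - <<'E'
from spoon import *
s=read_state();print(s['clock'],s['position'].round(1),s['contact_force'],s['gripper_width'],s['ee_rot'].round(4))
im=save('wrist','w9.png')
E
```

```text
44.225 [603.1 307.8 104.5] [ 0.31645941 -0.27102275 -1.21331228] 9.788819857460318 [ 7.072e-01 -7.070e-01 -1.000e-04  3.000e-04]
```

View pics/w9.png

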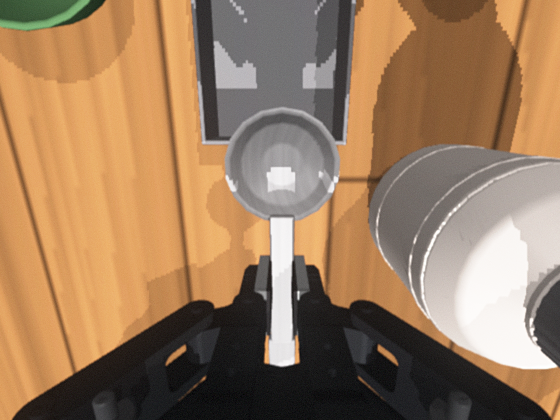

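>>> play_rows([
  {"gripper": 1, "tx": 0.15, "ty": 0, "tz": 0, "spin": 0},
  {"gripper": 1, "tx": 0.35, "ty": -0.019, "tz": 0, "spin": 0},
  {"gripper": 1, "tx": 0.55, "ty": -0.019, "tz": 0, "spin": 0},
  {"gripper": 1, "tx": 0.74, "ty": -0.019, "tz": 0, "spin": 0},
  {"gripper": 1, "tx": 0.787, "ty": -0.019, "tz": 0, "spin": 0},
  {"gripper": 1, "tx": 0.787, "ty": -0.019, "tz": 0.12, "spin": 0},
  {"gripper": 1, "tx": 0.787, "ty": -0.019, "tz": 0.25, "spin": 0},
  {"gripper": 1, "tx": 0.787, "ty": -0.019, "tz": 0.36, "spin": 0},
  {"gripper": 1, "tx": 0.787, "ty": -0.019, "tz": 0.4, "spin": 0},
  {"gripper": 1, "tx": 0.787, "ty": -0.019, "tz": 0.41, "spin": 0},
  {"gripper": 1, "tx": 0.787, "ty": -0.019, "tz": 0.41, "spin": 0},
])

```text
clock: 45.65
position: [609.5, 111.7, 3.4]
ee_rot: [0.708, -0.706, 0.0, -0.001]
contact_force: [1.2, -0.3, -0.7]
gripper_width: 9.7
```

>>> play_rows([
  {"gripper": 0.5, "tx": 0, "ty": 0, "tz": 0, "spin": 0},
  {"gripper": 0.3, "tx": 0, "ty": 0, "tz": 0, "spin": 0},
  {"gripper": 0.3, "tx": 0, "ty": 0, "tz": -0.15, "spin": 0},
  {"gripper": 0.3, "tx": 0, "ty": 0, "tz": -0.4, "spin": 0},
  {"gripper": 0.3, "tx": 0, "ty": 0, "tz": -0.65, "spin": 0},
  {"gripper": 0.3, "tx": 0, "ty": 0, "tz": -0.8, "spin": 0},
  {"gripper": 0.3, "tx": 0, "ty": 0, "tz": -0.8, "spin": 0},
])

```text
clock: 46.52
position: [610.7, 111.8, 207.6]
ee_rot: [0.708, -0.706, 0.002, -0.004]
contact_force: [0.1, 0.5, -0.2]
gripper_width: 29.7
```

```bash
cat > beak.py <<'E'
from meas import *
def beakers(im,W,H,zlo=62,zhi=86):
    base=(W[...,0]>250)&(W[...,0]<950)&(abs(W[...,1])<650)
    r=[]
    for b,c in blobs(base&(H[...,1]<70)&(H[...,2]>100)&(W[...,2]>zlo)&(W[...,2]<zhi),60):
        p=W[b]; e=p.max(0)-p.min(0)
        if 45<e[0]<70 and 45<e[1]<70: r.append((((p.max(0)+p.min(0))/2).round(1),np.round(fitc(p),1),np.percentile(p[:,2],95).round(0),c.round()))
    return r
E
python3 - <<'E'
from beak import *
s=read_state();print(s['clock'],s['position'].round(1),s['contact_force'],s['gripper_width'])
for n in ['scene','side','wrist']:
    im=save(n,n+'10.png');W=pts(im);H=hsv(im)
    print(n)
    for r in beakers(im,W,H): print(*r)
E
```

```text
46.525 [610.7 111.8 207.6] [ 0.07614032  0.45128996 -0.20829391] 29.670036326217783
scene
[ 477.4 -392.5   74. ] [ 477.7 -392.1   26.4] 83.0 [188. 188.]
[ 435.  -130.3   69.8] [ 434.6 -130.3   26.6] 76.0 [274. 202.]
[ 516.7 -215.5   69.9] [ 517.5 -215.2   26.9] 75.0 [235. 211.]
[450.1 -23.2  69.6] [451.9 -22.8  27. ] 76.0 [307. 214.]
[449.4 102.8  69.3] [451.   97.9  27.1] 75.0 [351. 227.]
side
[447.6  93.7  69.1] [447.8  94.3  27.3] 73.0 [244. 187.]
[448.8 -24.1  67.8] [448.8 -25.5  27.2] 73.0 [245. 208.]
[ 432.1 -133.3   68.8] [ 432.  -134.4   27.1] 73.0 [240. 230.]
[ 515.3 -217.6   69. ] [ 515.  -218.5   26.9] 73.0 [270. 248.]
[ 474.4 -394.7   72.4] [ 474.3 -396.3   26.8] 81.0 [258. 295.]
wrist
[450.  -23.4  68.3] [451.2 -22.6  26.9] 73.0 [468.  48.]
[449.2  97.8  67.9] [450.2  97.4  26.9] 73.0 [444. 187.]
```

View pics/scene10.png

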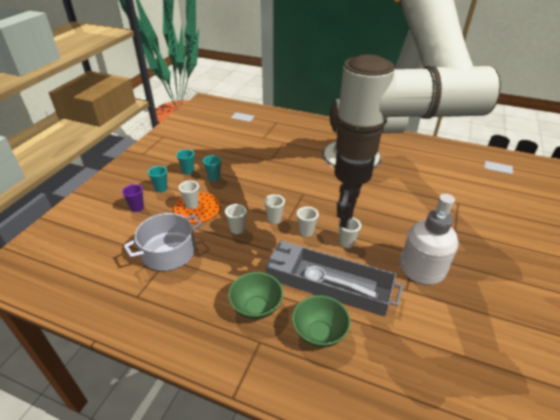

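View pics/wrist10.png

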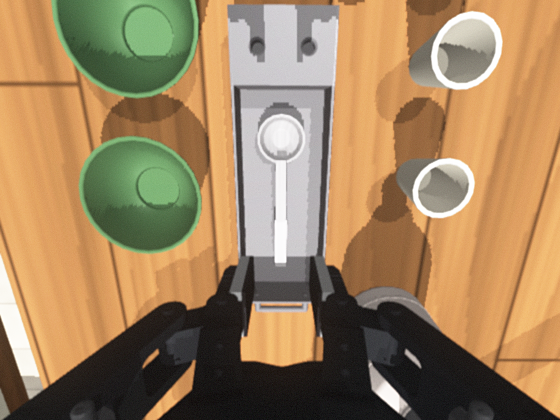

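The spoon lies fully in the bay, with its bowl at (281,137) and its handle end at (281,262). The four loose beakers have not moved. Going over beaker 1, near (449, 97).

>>> play_rows([
  {"gripper": -0.78, "tx": 0.059, "ty": 0.3, "tz": 0, "spin": 0},
  {"gripper": -0.78, "tx": 0.059, "ty": 0.638, "tz": 0.1, "spin": 0},
  {"gripper": -0.78, "tx": 0.059, "ty": 0.638, "tz": 0.3, "spin": 0},
  {"gripper": -0.78, "tx": 0.059, "ty": 0.638, "tz": 0.3, "spin": 0},
  {"gripper": -0.78, "tx": 0.059, "ty": 0.638, "tz": 0.3, "spin": 0},
  {"gripper": -0.78, "tx": 0.059, "ty": 0.638, "tz": 0.3, "spin": 0},
])

```text
clock: 47.42
position: [451.1, 96.7, 128.2]
ee_rot: [0.708, -0.706, 0.0, -0.001]
contact_force: [0.3, -0.0, 0.8]
gripper_width: 75.8
```

```bash
cat > look.py <<'E'
from beak import *
import sys
s=read_state();print(s['clock'],s['position'].round(1),s['contact_force'].round(1),s['gripper_width'].round(1),s['ee_rot'].round(4))
im=save('wrist',sys.argv[1]);W=pts(im);H=hsv(im)
for r in beakers(im,W,H): print(*r)
E
python3 look.py w11.png
```

```text
Traceback (most recent call last):
  File "look.py", line 3, in <module>
    s=read_state();print(s['clock'],s['position'].round(1),s['contact_force'].round(1),s['gripper_width'].round(1),s['ee_rot'].round(4))
                                                                                       ^^^^^^^^^^^^^^^^^^^^^^^^
AttributeError: 'float' object has no attribute 'round'
```

```bash
sed -i "s/s\['gripper_width'\].round(1)/round(s['gripper_width'],1)/" look.py; python3 look.py w11.png
```

```text
47.425 [451.1  96.7 128.2] [ 0.3 -0.   0.8] 75.8 [ 7.082e-01 -7.060e-01  5.000e-04 -1.000e-03]
[449.6 -22.   68.2] [450.  -22.6  26.8] 73.0 [286.  49.]
[449.   98.4  67.8] [448.9  97.2  26.7] 73.0 [285. 230.]
```

>>> play_rows([
  {"gripper": -0.78, "tx": 0, "ty": 0.006, "tz": 0.1, "spin": 0},
  {"gripper": -0.78, "tx": 0, "ty": 0.006, "tz": 0.25, "spin": 0},
  {"gripper": -0.78, "tx": 0, "ty": 0.006, "tz": 0.38, "spin": 0},
  {"gripper": -0.78, "tx": 0, "ty": 0.006, "tz": 0.413, "spin": 0},
  {"gripper": -0.78, "tx": 0, "ty": 0.006, "tz": 0.413, "spin": 0},
  {"gripper": 1, "tx": 0, "ty": 0.006, "tz": 0.413, "spin": 0},
  {"gripper": 1, "tx": 0, "ty": 0.006, "tz": 0.413, "spin": 0},
  {"gripper": 1, "tx": 0, "ty": 0.006, "tz": 0.413, "spin": 0},
])

```text
clock: 48.48
position: [449.0, 96.6, 26.2]
ee_rot: [0.708, -0.706, 0.001, -0.002]
contact_force: [-0.9, -1.1, 4.0]
gripper_width: 55.6
```

```bash
python3 look.py w12.png; python3 - <<'E'
from h import *
im=get_image('side'); f=im['frame'][130:230,200:300,::-1]
cv2.imwrite('pics/s12.png',cv2.resize(f,None,fx=5,fy=5,interpolation=cv2.INTER_CUBIC))
E
```

```text
48.475 [449.   96.6  26.2] [-0.9 -1.1  4. ] 55.6 [ 7.084e-01 -7.058e-01  6.000e-04 -1.800e-03]
[448.9  97.8  68.2] [448.8  96.8  26.6] 73.0 [281. 310.]
```

View pics/w12.png

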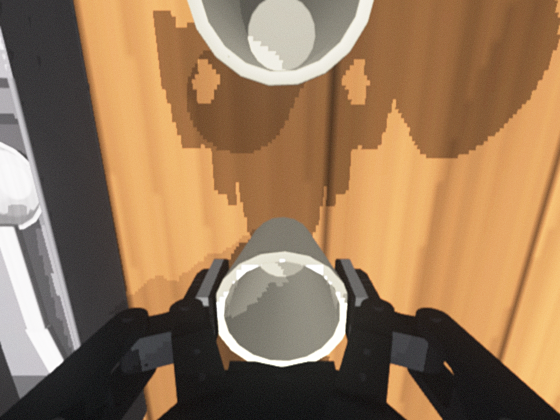

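View pics/s12.png

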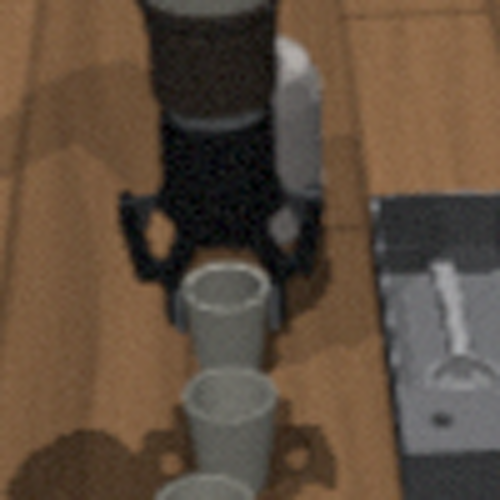

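Beaker 1 is gripped. Lifting it and carrying it towards the trivet, stopping short to look.

>>> play_rows([
  {"gripper": 1, "tx": 0, "ty": 0, "tz": -0.15, "spin": 0},
  {"gripper": 1, "tx": 0, "ty": 0, "tz": -0.35, "spin": 0},
  {"gripper": 1, "tx": 0.1, "ty": 0, "tz": -0.5, "spin": 0},
  {"gripper": 1, "tx": 0.25, "ty": 0, "tz": -0.5, "spin": 0},
  {"gripper": 1, "tx": 0.45, "ty": -0.03, "tz": -0.5, "spin": 0},
  {"gripper": 1, "tx": 0.65, "ty": -0.06, "tz": -0.5, "spin": 0},
  {"gripper": 1, "tx": 0.85, "ty": -0.09, "tz": -0.5, "spin": 0},
  {"gripper": 1, "tx": 1, "ty": -0.108, "tz": -0.5, "spin": 0},
])

```text
clock: 49.58
position: [475.8, -155.9, 150.4]
ee_rot: [0.708, -0.706, 0.001, -0.001]
contact_force: [1.4, 0.4, -1.6]
gripper_width: 55.6
```

>>> play_rows([
  {"gripper": 1, "tx": 0.2, "ty": 0, "tz": 0, "spin": 0},
  {"gripper": 1, "tx": 0.4, "ty": 0, "tz": 0, "spin": 0},
  {"gripper": 1, "tx": 0.56, "ty": 0, "tz": 0, "spin": 0},
  {"gripper": 1, "tx": 0.6, "ty": 0, "tz": 0, "spin": 0},
  {"gripper": 1, "tx": 0.6, "ty": 0, "tz": 0, "spin": 0},
  {"gripper": 1, "tx": 0.6, "ty": 0, "tz": 0, "spin": 0},
])

```text
clock: 50.32
position: [476.0, -303.0, 149.6]
ee_rot: [0.709, -0.706, 0.0, -0.0]
contact_force: [0.4, 0.4, -1.0]
gripper_width: 55.5
```

```bash
sed -i 's/zlo=62,zhi=86/zlo=62,zhi=86/' beak.py; python3 look.py w13.png
```

```text
50.325 [ 476.  -303.   149.6] [ 0.4  0.4 -1. ] 55.5 [ 7.086e-01 -7.056e-01  1.000e-04 -2.000e-04]
[ 475.5 -392.7   72. ] [ 475.5 -393.1   26.2] 81.0 [284. 102.]
```

View pics/w13.png

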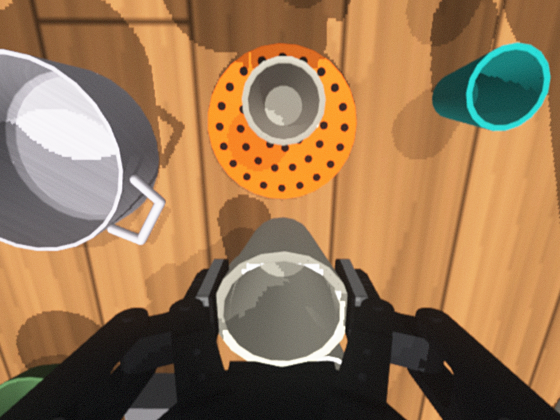

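The stack beaker at pixel (284,102) measures (475.5, -393). Moving over it and lowering.

>>> play_rows([
  {"gripper": 1, "tx": 0.15, "ty": 0, "tz": 0, "spin": 0},
  {"gripper": 1, "tx": 0.3, "ty": 0.002, "tz": 0, "spin": 0},
  {"gripper": 1, "tx": 0.362, "ty": 0.002, "tz": 0, "spin": 0},
  {"gripper": 1, "tx": 0.362, "ty": 0.002, "tz": 0.0, "spin": 0},
  {"gripper": 1, "tx": 0.362, "ty": 0.002, "tz": 0.1, "spin": 0},
  {"gripper": 1, "tx": 0.362, "ty": 0.002, "tz": 0.2, "spin": 0},
  {"gripper": 1, "tx": 0.362, "ty": 0.002, "tz": 0.26, "spin": 0},
  {"gripper": 1, "tx": 0.362, "ty": 0.002, "tz": 0.29, "spin": 0},
  {"gripper": 1, "tx": 0.362, "ty": 0.002, "tz": 0.3, "spin": 0},
  {"gripper": 1, "tx": 0.362, "ty": 0.002, "tz": 0.305, "spin": 0},
])

```text
clock: 51.62
position: [476.1, -394.6, 73.6]
ee_rot: [0.708, -0.706, 0.0, -0.0]
contact_force: [0.5, -0.1, -0.5]
gripper_width: 55.6
```

>>> play_rows([
  {"gripper": 1, "tx": 0, "ty": 0, "tz": 0.004, "spin": 0},
  {"gripper": 1, "tx": 0, "ty": 0, "tz": 0.008, "spin": 0},
  {"gripper": 1, "tx": 0, "ty": 0, "tz": 0.008, "spin": 0},
])

```text
clock: 52.0
position: [475.8, -394.6, 71.1]
ee_rot: [0.708, -0.706, 0.0, -0.0]
contact_force: [0.1, 0.7, -1.2]
gripper_width: 55.2
```

```bash
python3 look.py w14.png
```

```text
52.0 [ 475.8 -394.6   71.1] [ 0.1  0.7 -1.2] 55.2 [ 7.082e-01 -7.060e-01  1.000e-04 -0.000e+00]
```

View pics/w14.png

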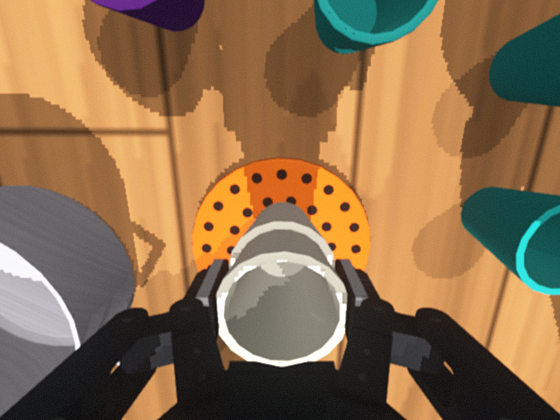

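It is nested and still free of contact force. Lowering a bit more.

>>> play_rows([
  {"gripper": 1, "tx": 0, "ty": 0, "tz": 0.003, "spin": 0},
  {"gripper": 1, "tx": 0, "ty": 0, "tz": 0.006, "spin": 0},
  {"gripper": 1, "tx": 0, "ty": 0, "tz": 0.006, "spin": 0},
])

```text
clock: 52.42
position: [475.8, -394.7, 70.1]
ee_rot: [0.708, -0.706, 0.0, 0.0]
contact_force: [-1.8, 0.9, 3.8]
gripper_width: 55.4
```

>>> play_rows([
  {"gripper": 0, "tx": 0, "ty": 0, "tz": 0, "spin": 0},
  {"gripper": -0.78, "tx": 0, "ty": 0, "tz": 0, "spin": 0},
  {"gripper": -0.78, "tx": 0, "ty": 0, "tz": 0, "spin": 0},
  {"gripper": -0.78, "tx": 0, "ty": 0, "tz": -0.1, "spin": 0},
  {"gripper": -0.78, "tx": 0, "ty": 0, "tz": -0.3, "spin": 0},
  {"gripper": -0.78, "tx": -0.1, "ty": 0, "tz": -0.35, "spin": 0},
  {"gripper": -0.78, "tx": -0.35, "ty": 0.102, "tz": -0.35, "spin": 0},
  {"gripper": -0.78, "tx": -0.6, "ty": 0.102, "tz": -0.35, "spin": 0},
  {"gripper": -0.78, "tx": -0.85, "ty": 0.102, "tz": -0.35, "spin": 0},
  {"gripper": -0.78, "tx": -1, "ty": 0.102, "tz": -0.35, "spin": 0},
])

```text
clock: 53.68
position: [449.3, -142.3, 157.0]
ee_rot: [0.709, -0.706, 0.0, -0.0]
contact_force: [0.9, 0.1, 0.5]
gripper_width: 75.7
```

>>> play_rows([
  {"gripper": -0.78, "tx": -0.25, "ty": 0, "tz": 0.05, "spin": 0},
  {"gripper": -0.78, "tx": -0.484, "ty": 0, "tz": 0.1, "spin": 0},
  {"gripper": -0.78, "tx": -0.484, "ty": 0, "tz": 0.1, "spin": 0},
  {"gripper": -0.78, "tx": -0.484, "ty": 0, "tz": 0.1, "spin": 0},
])

```text
clock: 54.18
position: [449.3, -23.3, 131.9]
ee_rot: [0.709, -0.706, 0.0, -0.0]
contact_force: [-0.4, -0.3, -0.6]
gripper_width: 76.3
```

```bash
python3 look.py w15.png; python3 - <<'E'
from beak import *
for n in ['scene','side']:
    im=save(n,n+'15.png');W=pts(im);H=hsv(im)
    print(n)
    for r in beakers(im,W,H)+beakers(im,W,H,104,122): print(*r)
E
```

```text
54.175 [449.3 -23.3 131.9] [-0.4 -0.3 -0.6] 76.3 [ 0.7086 -0.7056  0.     -0.    ]
[ 432.9 -130.9   68.1] [ 433.1 -131.    26.9] 73.0 [309.  70.]
[449.8 -23.   67.9] [449.7 -23.8  26.7] 73.0 [281. 227.]
scene
[ 433.8 -129.8   69.4] [ 435.2 -130.6   26.8] 75.0 [274. 202.]
[ 517.3 -216.1   69.7] [ 517.8 -215.1   27. ] 75.0 [235. 211.]
[451.7 -22.7  69.5] [451.8 -22.6  27. ] 75.0 [307. 214.]
[ 476.7 -392.6  112.3] [ 477.7 -392.    27. ] 119.0 [187. 177.]
side
[448.8 -24.6  67.9] [448.7 -26.   27.1] 72.0 [245. 208.]
[ 433.5 -133.    68.3] [ 432.1 -133.8   26.9] 73.0 [240. 230.]
[ 515.3 -218.5   68.4] [ 515.  -218.8   27. ] 73.0 [270. 248.]
[ 475.1 -394.7  111.3] [ 474.8 -395.8   26.8] 117.0 [258. 285.]
```

View pics/side15.png

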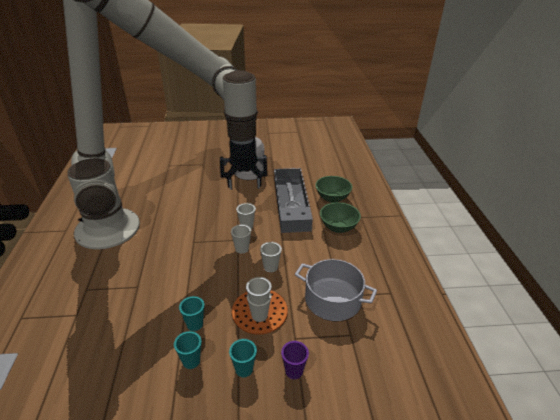

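The first beaker is stacked, with its rim at about 116 and the stack at side (259,300). Next, beaker 2.

>>> play_rows([
  {"gripper": -0.78, "tx": 0, "ty": -0.002, "tz": 0.1, "spin": 0},
  {"gripper": -0.78, "tx": 0, "ty": -0.002, "tz": 0.25, "spin": 0},
  {"gripper": -0.78, "tx": 0, "ty": -0.002, "tz": 0.38, "spin": 0},
  {"gripper": -0.78, "tx": 0, "ty": -0.002, "tz": 0.424, "spin": 0},
  {"gripper": -0.78, "tx": 0, "ty": -0.002, "tz": 0.424, "spin": 0},
  {"gripper": 1, "tx": 0, "ty": -0.002, "tz": 0.424, "spin": 0},
  {"gripper": 1, "tx": 0, "ty": -0.002, "tz": 0.424, "spin": 0},
  {"gripper": 1, "tx": 0, "ty": -0.002, "tz": 0.424, "spin": 0},
])

```text
clock: 55.32
position: [450.7, -23.4, 27.8]
ee_rot: [0.708, -0.706, 0.001, -0.001]
contact_force: [-1.0, -1.2, 4.5]
gripper_width: 55.2
```

```bash
python3 look.py w16.png
```

```text
55.325 [450.7 -23.4  27.8] [-1.  -1.2  4.5] 55.2 [ 0.7084 -0.7058  0.0009 -0.0013]
[450.6 -22.2  68.3] [450.6 -23.9  26.6] 73.0 [282. 308.]
```

>>> play_rows([
  {"gripper": 1, "tx": 0, "ty": 0, "tz": -0.15, "spin": 0},
  {"gripper": 1, "tx": 0, "ty": 0, "tz": -0.35, "spin": 0},
  {"gripper": 1, "tx": 0.1, "ty": 0, "tz": -0.55, "spin": 0},
  {"gripper": 1, "tx": 0.25, "ty": -0.03, "tz": -0.58, "spin": 0},
  {"gripper": 1, "tx": 0.45, "ty": -0.06, "tz": -0.58, "spin": 0},
  {"gripper": 1, "tx": 0.65, "ty": -0.09, "tz": -0.58, "spin": 0},
  {"gripper": 1, "tx": 0.85, "ty": -0.104, "tz": -0.58, "spin": 0},
  {"gripper": 1, "tx": 1, "ty": -0.104, "tz": -0.58, "spin": 0},
  {"gripper": 1, "tx": 1, "ty": -0.104, "tz": -0.58, "spin": 0},
])

```text
clock: 56.5
position: [476.2, -275.5, 171.6]
ee_rot: [-0.707, 0.707, -0.001, 0.0]
contact_force: [-0.9, 1.5, -1.5]
gripper_width: 55.2
```

```bash
python3 - <<'E'
from beak import *
s=read_state();print(s['clock'],s['position'].round(1),s['contact_force'].round(1),s['gripper_width'])
im=save('wrist','w17.png');W=pts(im);H=hsv(im)
for r in beakers(im,W,H,104,120): print(*r)
E
```

```text
56.5 [ 476.2 -275.5  171.6] [-0.9  1.5 -1.5] 55.169706947856305
[ 475.8 -392.9  111.4] [ 475.8 -392.8   26.8] 117.0 [283.  52.]
```

View pics/w17.png

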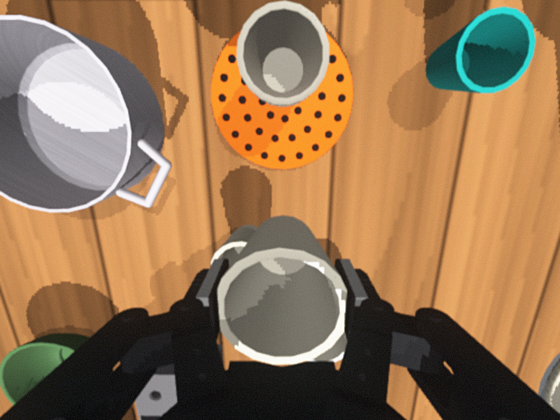

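>>> play_rows([
  {"gripper": 1, "tx": 0.15, "ty": 0, "tz": 0, "spin": 0},
  {"gripper": 1, "tx": 0.32, "ty": 0.001, "tz": 0, "spin": 0},
  {"gripper": 1, "tx": 0.45, "ty": 0.001, "tz": 0, "spin": 0},
  {"gripper": 1, "tx": 0.475, "ty": 0.001, "tz": 0, "spin": 0},
  {"gripper": 1, "tx": 0.475, "ty": 0.001, "tz": 0.0, "spin": 0},
  {"gripper": 1, "tx": 0.475, "ty": 0.001, "tz": 0.1, "spin": 0},
  {"gripper": 1, "tx": 0.475, "ty": 0.001, "tz": 0.19, "spin": 0},
  {"gripper": 1, "tx": 0.475, "ty": 0.001, "tz": 0.225, "spin": 0},
  {"gripper": 1, "tx": 0.475, "ty": 0.001, "tz": 0.24, "spin": 0},
  {"gripper": 1, "tx": 0.475, "ty": 0.001, "tz": 0.244, "spin": 0},
  {"gripper": 1, "tx": 0.475, "ty": 0.001, "tz": 0.244, "spin": 0},
])

```text
clock: 57.92
position: [476.9, -392.3, 110.7]
ee_rot: [0.708, -0.706, 0.001, -0.0]
contact_force: [0.6, 0.4, -0.5]
gripper_width: 54.9
```

>>> play_rows([
  {"gripper": 1, "tx": 0, "ty": 0, "tz": 0.003, "spin": 0},
  {"gripper": 1, "tx": 0, "ty": 0, "tz": 0.006, "spin": 0},
  {"gripper": 1, "tx": 0, "ty": 0, "tz": 0.006, "spin": 0},
])

```text
clock: 58.3
position: [476.7, -392.4, 108.6]
ee_rot: [0.708, -0.706, 0.0, -0.0]
contact_force: [0.1, -0.3, 0.5]
gripper_width: 55.2
```

```bash
python3 look.py w18.png
```

```text
58.3 [ 476.7 -392.4  108.6] [ 0.1 -0.3  0.5] 55.2 [ 7.082e-01 -7.060e-01  2.000e-04 -0.000e+00]
```

View pics/w18.png

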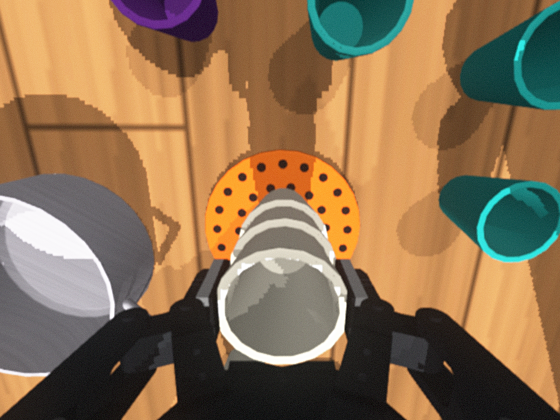

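>>> play_rows([
  {"gripper": 1, "tx": 0, "ty": 0, "tz": 0.003, "spin": 0},
  {"gripper": 1, "tx": 0, "ty": 0, "tz": 0.006, "spin": 0},
  {"gripper": 1, "tx": 0, "ty": 0, "tz": 0.006, "spin": 0},
])

```text
clock: 58.72
position: [476.8, -392.5, 107.5]
ee_rot: [0.708, -0.706, 0.001, -0.0]
contact_force: [-0.2, -1.6, 2.6]
gripper_width: 55.1
```

Light contact, so I'll release and go to beaker 3.

>>> play_rows([
  {"gripper": 0, "tx": 0, "ty": 0, "tz": 0, "spin": 0},
  {"gripper": -0.78, "tx": 0, "ty": 0, "tz": 0, "spin": 0},
  {"gripper": -0.78, "tx": 0, "ty": 0, "tz": 0, "spin": 0},
  {"gripper": -0.78, "tx": 0, "ty": 0, "tz": -0.1, "spin": 0},
  {"gripper": -0.78, "tx": 0, "ty": 0, "tz": -0.3, "spin": 0},
  {"gripper": -0.78, "tx": -0.1, "ty": 0, "tz": -0.3, "spin": 0},
  {"gripper": -0.78, "tx": -0.35, "ty": 0.1, "tz": -0.3, "spin": 0},
  {"gripper": -0.78, "tx": -0.6, "ty": 0.174, "tz": -0.25, "spin": 0},
  {"gripper": -0.78, "tx": -0.85, "ty": 0.174, "tz": -0.1, "spin": 0},
  {"gripper": -0.78, "tx": -1, "ty": 0.174, "tz": -0.08, "spin": 0},
  {"gripper": -0.78, "tx": -1, "ty": 0.174, "tz": -0.08, "spin": 0},
])

```text
clock: 60.1
position: [431.1, -139.6, 126.0]
ee_rot: [0.71, -0.704, -0.001, 0.001]
contact_force: [-0.6, -0.6, 0.7]
gripper_width: 75.9
```

```bash
python3 look.py w19.png; python3 - <<'E'
from beak import *
for n in ['scene','side']:
    im=save(n,n+'19.png');W=pts(im);H=hsv(im)
    print(n)
    for r in beakers(im,W,H)+beakers(im,W,H,142,158): print(*r)
E
```

```text
60.1 [ 431.1 -139.6  126. ] [-0.6 -0.6  0.7] 75.9 [ 0.7101 -0.7041 -0.0011  0.0008]
[ 515.9 -215.6   68.1] [ 514.7 -215.5   26.7] 73.0 [151. 118.]
[ 432.7 -130.8   67.9] [ 432.8 -132.    26.7] 73.0 [279. 240.]
scene
[ 484.3 -389.8   74. ] [ 478.6 -391.8   25.4] 84.0 [189. 192.]
[ 434.1 -130.7   69.2] [ 434.8 -130.7   26.9] 75.0 [274. 202.]
[ 517.3 -215.5   69.6] [ 517.6 -215.2   26.8] 76.0 [235. 211.]
[ 477.5 -392.2  149.5] [ 477.9 -392.    27. ] 155.0 [185. 168.]
side
[ 432.1 -134.3   67.9] [ 432.1 -134.8   27.3] 73.0 [240. 230.]
[ 514.9 -218.1   68.5] [ 515.  -218.8   26.9] 73.0 [270. 248.]
[ 476.  -394.8  147.9] [ 475.5 -395.5   26.9] 153.0 [258. 275.]
```

View pics/side19.png

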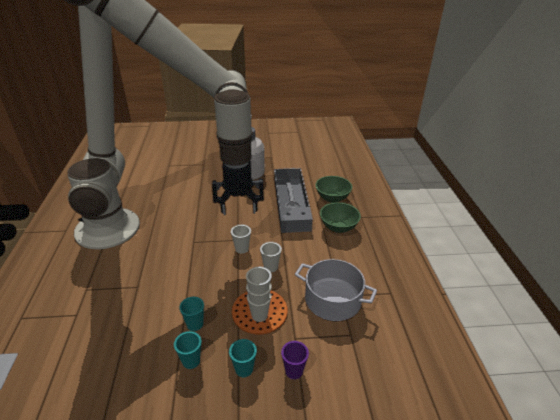

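>>> play_rows([
  {"gripper": -0.78, "tx": -0.04, "ty": 0, "tz": 0, "spin": 0},
  {"gripper": -0.78, "tx": -0.04, "ty": 0, "tz": 0, "spin": 0},
  {"gripper": -0.78, "tx": -0.04, "ty": 0, "tz": 0, "spin": 0},
])

```text
clock: 60.62
position: [432.3, -132.8, 127.0]
ee_rot: [0.708, -0.706, 0.0, -0.0]
contact_force: [0.4, -0.4, -0.2]
gripper_width: 76.2
```

```bash
python3 look.py w20.png
```

```text
60.625 [ 432.3 -132.8  127. ] [ 0.4 -0.4 -0.2] 76.2 [ 7.079e-01 -7.063e-01  1.000e-04 -0.000e+00]
[ 515.7 -215.4   68.1] [ 514.7 -215.4   26.7] 73.0 [152. 108.]
[ 433.  -131.    67.8] [ 432.8 -131.9   26.7] 73.0 [281. 231.]
```

>>> play_rows([
  {"gripper": -0.78, "tx": -0.003, "ty": -0.001, "tz": 0.1, "spin": 0},
  {"gripper": -0.78, "tx": -0.003, "ty": -0.001, "tz": 0.25, "spin": 0},
  {"gripper": -0.78, "tx": -0.003, "ty": -0.001, "tz": 0.37, "spin": 0},
  {"gripper": -0.78, "tx": -0.003, "ty": -0.001, "tz": 0.402, "spin": 0},
  {"gripper": -0.78, "tx": -0.003, "ty": -0.001, "tz": 0.402, "spin": 0},
  {"gripper": 1, "tx": -0.003, "ty": -0.001, "tz": 0.402, "spin": 0},
  {"gripper": 1, "tx": -0.003, "ty": -0.001, "tz": 0.402, "spin": 0},
  {"gripper": 1, "tx": -0.003, "ty": -0.001, "tz": 0.402, "spin": 0},
])

```text
clock: 61.68
position: [433.5, -131.7, 28.3]
ee_rot: [0.708, -0.706, 0.001, -0.001]
contact_force: [-1.3, -0.1, 5.4]
gripper_width: 55.5
```

```bash
python3 look.py w21.png
```

```text
61.675 [ 433.5 -131.7   28.3] [-1.3 -0.1  5.4] 55.5 [ 0.7084 -0.7058  0.0012 -0.001 ]
[ 513.3 -215.4   68.5] [ 513.6 -215.    26.4] 73.0 [62. 95.]
[ 433.6 -131.    68.1] [ 433.5 -132.2   26.6] 73.0 [281. 308.]
```

>>> play_rows([
  {"gripper": 1, "tx": 0, "ty": 0, "tz": -0.15, "spin": 0},
  {"gripper": 1, "tx": 0, "ty": 0, "tz": -0.35, "spin": 0},
  {"gripper": 1, "tx": 0, "ty": 0, "tz": -0.55, "spin": 0},
  {"gripper": 1, "tx": 0.1, "ty": -0.06, "tz": -0.7, "spin": 0},
  {"gripper": 1, "tx": 0.28, "ty": -0.12, "tz": -0.72, "spin": 0},
  {"gripper": 1, "tx": 0.45, "ty": -0.174, "tz": -0.72, "spin": 0},
  {"gripper": 1, "tx": 0.57, "ty": -0.174, "tz": -0.72, "spin": 0},
  {"gripper": 1, "tx": 0.57, "ty": -0.174, "tz": -0.72, "spin": 0},
  {"gripper": 1, "tx": 0.57, "ty": -0.174, "tz": -0.72, "spin": 0},
])

```text
clock: 62.85
position: [476.1, -273.6, 206.9]
ee_rot: [0.708, -0.706, 0.0, -0.0]
contact_force: [0.4, -0.4, -1.1]
gripper_width: 55.2
```

```bash
python3 - <<'E'
from beak import *
s=read_state();print(s['clock'],s['position'].round(1),s['contact_force'].round(1),s['gripper_width'])
im=save('wrist','w22.png');W=pts(im);H=hsv(im)
for r in beakers(im,W,H,140,156)+beakers(im,W,H): print(*r)
E
```

```text
62.85 [ 476.1 -273.6  206.9] [ 0.4 -0.4 -1.1] 55.16713324858309
[ 475.8 -391.9  147.1] [ 476.2 -392.5   26.8] 153.0 [283.  50.]
```

View pics/w22.png

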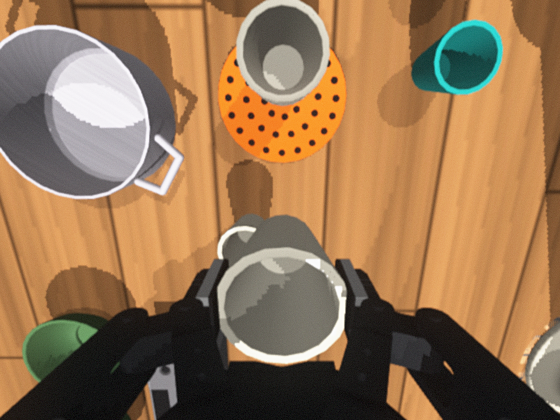

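>>> play_rows([
  {"gripper": 1, "tx": 0.15, "ty": 0, "tz": 0, "spin": 0},
  {"gripper": 1, "tx": 0.32, "ty": 0, "tz": 0, "spin": 0},
  {"gripper": 1, "tx": 0.45, "ty": 0, "tz": 0, "spin": 0},
  {"gripper": 1, "tx": 0.478, "ty": 0, "tz": 0, "spin": 0},
  {"gripper": 1, "tx": 0.478, "ty": 0, "tz": 0.0, "spin": 0},
  {"gripper": 1, "tx": 0.478, "ty": 0, "tz": 0.1, "spin": 0},
  {"gripper": 1, "tx": 0.478, "ty": 0, "tz": 0.19, "spin": 0},
  {"gripper": 1, "tx": 0.478, "ty": 0, "tz": 0.22, "spin": 0},
  {"gripper": 1, "tx": 0.478, "ty": 0, "tz": 0.235, "spin": 0},
  {"gripper": 1, "tx": 0.478, "ty": 0, "tz": 0.24, "spin": 0},
  {"gripper": 1, "tx": 0.478, "ty": 0, "tz": 0.24, "spin": 0},
])

```text
clock: 64.28
position: [477.1, -393.5, 147.2]
ee_rot: [0.708, -0.706, 0.0, -0.0]
contact_force: [-0.7, -0.1, 0.2]
gripper_width: 55.2
```

>>> play_rows([
  {"gripper": 1, "tx": 0, "ty": 0, "tz": 0.003, "spin": 0},
  {"gripper": 1, "tx": 0, "ty": 0, "tz": 0.006, "spin": 0},
  {"gripper": 1, "tx": 0, "ty": 0, "tz": 0.006, "spin": 0},
])

```text
clock: 64.65
position: [476.8, -393.5, 144.9]
ee_rot: [0.708, -0.706, -0.0, 0.0]
contact_force: [-0.6, 1.2, -0.2]
gripper_width: 55.4
```

```bash
python3 look.py w23.png
```

```text
64.65 [ 476.8 -393.5  144.9] [-0.6  1.2 -0.2] 55.4 [ 0.7082 -0.706  -0.      0.    ]
```

View pics/w23.png

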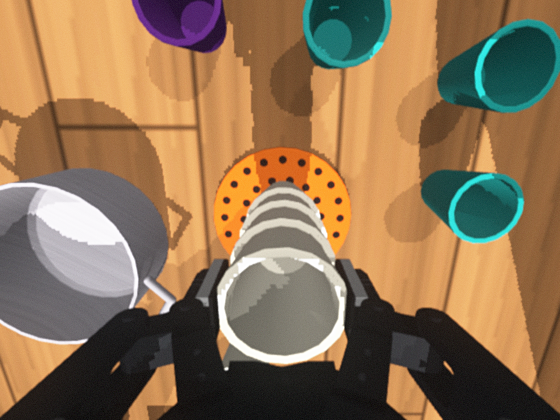

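>>> play_rows([
  {"gripper": 1, "tx": 0, "ty": 0, "tz": 0.003, "spin": 0},
  {"gripper": 1, "tx": 0, "ty": 0, "tz": 0.006, "spin": 0},
  {"gripper": 1, "tx": 0, "ty": 0, "tz": 0.006, "spin": 0},
])

```text
clock: 65.08
position: [477.0, -393.6, 143.8]
ee_rot: [0.708, -0.706, 0.0, 0.0]
contact_force: [-0.1, -0.3, 1.3]
gripper_width: 55.4
```

>>> play_rows([
  {"gripper": 1, "tx": 0, "ty": 0, "tz": 0.003, "spin": 0},
  {"gripper": 1, "tx": 0, "ty": 0, "tz": 0.003, "spin": 0},
])

```text
clock: 65.32
position: [477.1, -393.7, 143.4]
ee_rot: [0.708, -0.706, 0.001, 0.0]
contact_force: [-1.1, 1.2, 3.5]
gripper_width: 55.5
```

>>> play_rows([
  {"gripper": 0, "tx": 0, "ty": 0, "tz": 0, "spin": 0},
  {"gripper": -0.78, "tx": 0, "ty": 0, "tz": 0, "spin": 0},
  {"gripper": -0.78, "tx": 0, "ty": 0, "tz": 0, "spin": 0},
  {"gripper": -0.78, "tx": 0, "ty": 0, "tz": -0.1, "spin": 0},
  {"gripper": -0.78, "tx": 0, "ty": 0, "tz": -0.3, "spin": 0},
  {"gripper": -0.78, "tx": -0.1, "ty": 0, "tz": -0.3, "spin": 0},
  {"gripper": -0.78, "tx": -0.35, "ty": -0.1, "tz": -0.3, "spin": 0},
  {"gripper": -0.78, "tx": -0.6, "ty": -0.153, "tz": -0.2, "spin": 0},
  {"gripper": -0.78, "tx": -0.709, "ty": -0.153, "tz": 0, "spin": 0},
  {"gripper": -0.78, "tx": -0.709, "ty": -0.153, "tz": 0.05, "spin": 0},
  {"gripper": -0.78, "tx": -0.709, "ty": -0.153, "tz": 0.05, "spin": 0},
  {"gripper": -0.78, "tx": -0.709, "ty": -0.153, "tz": 0.05, "spin": 0},
])

```text
clock: 66.82
position: [515.7, -217.4, 131.6]
ee_rot: [0.708, -0.706, 0.001, -0.001]
contact_force: [-0.3, -0.1, 1.2]
gripper_width: 75.8
```

```bash
python3 look.py w24.png; python3 - <<'E'
from beak import *
for n in ['scene','side']:
    im=save(n,n+'24.png');W=pts(im);H=hsv(im)
    print(n)
    for r in beakers(im,W,H)+beakers(im,W,H,176,196): print(*r)
E
```

```text
66.825 [ 515.7 -217.4  131.6] [-0.3 -0.1  1.2] 75.8 [ 7.079e-01 -7.063e-01  1.300e-03 -6.000e-04]
[ 515.7 -215.9   67.9] [ 515.6 -216.6   26.7] 73.0 [282. 229.]
scene
[ 515.7 -215.5   69.6] [ 517.6 -215.3   27. ] 76.0 [235. 211.]
[ 476.6 -392.4  183.5] [ 477.8 -392.2   26.8] 190.0 [183. 157.]
[472.3 312.8 183.5] [473.7 314.2  16.2] 188.0 [443. 220.]
side
[ 515.2 -218.5   68.5] [ 515.  -219.    26.9] 73.0 [270. 248.]
[ 475.7 -394.2  182.8] [ 475.5 -395.7   27. ] 188.0 [257. 263.]
```

View pics/side24.png

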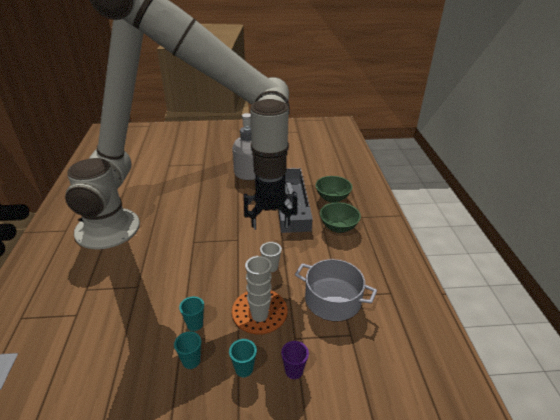

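The stack rim is at about 187. Taking the last beaker.

>>> play_rows([
  {"gripper": -0.78, "tx": -0.003, "ty": 0, "tz": 0.1, "spin": 0},
  {"gripper": -0.78, "tx": -0.003, "ty": 0, "tz": 0.25, "spin": 0},
  {"gripper": -0.78, "tx": -0.003, "ty": 0, "tz": 0.38, "spin": 0},
  {"gripper": -0.78, "tx": -0.003, "ty": 0, "tz": 0.418, "spin": 0},
  {"gripper": -0.78, "tx": -0.003, "ty": 0, "tz": 0.418, "spin": 0},
  {"gripper": 1, "tx": -0.003, "ty": 0, "tz": 0.418, "spin": 0},
  {"gripper": 1, "tx": -0.003, "ty": 0, "tz": 0.418, "spin": 0},
  {"gripper": 1, "tx": -0.003, "ty": 0, "tz": 0.418, "spin": 0},
])

```text
clock: 67.97
position: [515.7, -215.7, 28.2]
ee_rot: [0.708, -0.706, 0.002, -0.001]
contact_force: [-1.6, -0.3, 4.8]
gripper_width: 55.7
```

```bash
python3 look.py w25.png
```

```text
67.975 [ 515.7 -215.7   28.2] [-1.6 -0.3  4.8] 55.7 [ 0.7084 -0.7058  0.0015 -0.0008]
[ 597.  -305.    70.8] [ 596.1 -305.6   19.8] 74.0 [51. 74.]
[ 515.6 -215.3   67.9] [ 515.6 -216.8   26.6] 73.0 [281. 307.]
```

>>> play_rows([
  {"gripper": 1, "tx": 0, "ty": 0, "tz": -0.15, "spin": 0},
  {"gripper": 1, "tx": 0, "ty": 0, "tz": -0.35, "spin": 0},
  {"gripper": 1, "tx": 0, "ty": 0, "tz": -0.55, "spin": 0},
  {"gripper": 1, "tx": 0, "ty": 0, "tz": -0.75, "spin": 0},
  {"gripper": 1, "tx": 0, "ty": 0.06, "tz": -0.86, "spin": 0},
  {"gripper": 1, "tx": 0.1, "ty": 0.157, "tz": -0.86, "spin": 0},
  {"gripper": 1, "tx": 0.2, "ty": 0.157, "tz": -0.86, "spin": 0},
  {"gripper": 1, "tx": 0.2, "ty": 0.157, "tz": -0.86, "spin": 0},
  {"gripper": 1, "tx": 0.2, "ty": 0.157, "tz": -0.86, "spin": 0},
])

```text
clock: 69.15
position: [475.3, -265.2, 241.2]
ee_rot: [0.708, -0.706, 0.0, -0.0]
contact_force: [-0.1, -0.2, -0.4]
gripper_width: 55.8
```

```bash
python3 - <<'E'
from beak import *
s=read_state();print(s['clock'],s['position'].round(1),s['contact_force'].round(1),s['gripper_width'])
im=save('wrist','w26.png');W=pts(im);H=hsv(im)
for r in beakers(im,W,H,176,192)+beakers(im,W,H): print(*r)
E
```

```text
69.15 [ 475.3 -265.2  241.2] [-0.1 -0.2 -0.4] 55.77117292389568
[ 476.6 -387.5  183.2] [ 476.5 -392.3   26.8] 188.0 [281.  48.]
```

View pics/w26.png

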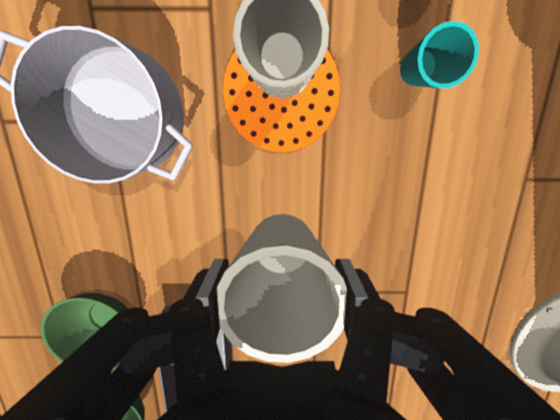

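>>> play_rows([
  {"gripper": 1, "tx": 0.15, "ty": 0, "tz": 0, "spin": 0},
  {"gripper": 1, "tx": 0.32, "ty": -0.004, "tz": 0, "spin": 0},
  {"gripper": 1, "tx": 0.47, "ty": -0.004, "tz": 0, "spin": 0},
  {"gripper": 1, "tx": 0.51, "ty": -0.004, "tz": 0, "spin": 0},
  {"gripper": 1, "tx": 0.51, "ty": -0.004, "tz": 0.0, "spin": 0},
  {"gripper": 1, "tx": 0.51, "ty": -0.004, "tz": 0.1, "spin": 0},
  {"gripper": 1, "tx": 0.51, "ty": -0.004, "tz": 0.18, "spin": 0},
  {"gripper": 1, "tx": 0.51, "ty": -0.004, "tz": 0.215, "spin": 0},
  {"gripper": 1, "tx": 0.51, "ty": -0.004, "tz": 0.23, "spin": 0},
  {"gripper": 1, "tx": 0.51, "ty": -0.004, "tz": 0.235, "spin": 0},
  {"gripper": 1, "tx": 0.51, "ty": -0.004, "tz": 0.235, "spin": 0},
])

```text
clock: 70.58
position: [477.0, -393.0, 182.6]
ee_rot: [0.708, -0.706, 0.0, -0.0]
contact_force: [-0.2, 0.1, -1.3]
gripper_width: 55.1
```

>>> play_rows([
  {"gripper": 1, "tx": 0, "ty": 0, "tz": 0.003, "spin": 0},
  {"gripper": 1, "tx": 0, "ty": 0, "tz": 0.006, "spin": 0},
  {"gripper": 1, "tx": 0, "ty": 0, "tz": 0.006, "spin": 0},
])

```text
clock: 70.95
position: [476.7, -393.0, 180.4]
ee_rot: [0.708, -0.706, -0.0, 0.0]
contact_force: [-0.9, 0.5, -0.7]
gripper_width: 55.4
```

```bash
python3 look.py w27.png
```

```text
70.95 [ 476.7 -393.   180.4] [-0.9  0.5 -0.7] 55.4 [ 0.7082 -0.706  -0.      0.    ]
```

View pics/w27.png

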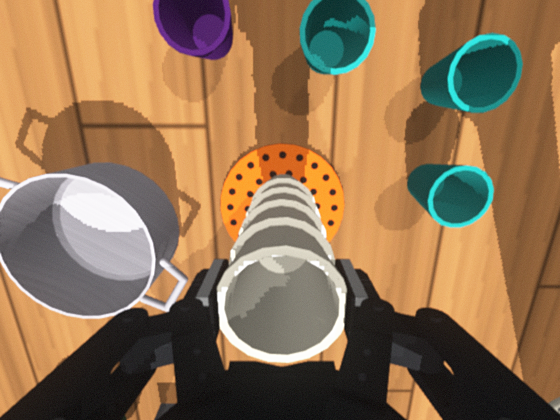

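>>> play_rows([
  {"gripper": 1, "tx": 0, "ty": 0, "tz": 0.003, "spin": 0},
  {"gripper": 1, "tx": 0, "ty": 0, "tz": 0.006, "spin": 0},
  {"gripper": 1, "tx": 0, "ty": 0, "tz": 0.006, "spin": 0},
])

```text
clock: 71.38
position: [476.9, -393.2, 179.4]
ee_rot: [0.708, -0.706, 0.0, 0.0]
contact_force: [-0.2, -0.2, 2.2]
gripper_width: 55.3
```

>>> play_rows([
  {"gripper": 0, "tx": 0, "ty": 0, "tz": 0, "spin": 0},
  {"gripper": -0.78, "tx": 0, "ty": 0, "tz": 0, "spin": 0},
  {"gripper": -0.78, "tx": 0, "ty": 0, "tz": 0, "spin": 0},
  {"gripper": -0.78, "tx": 0, "ty": 0, "tz": -0.1, "spin": 0},
  {"gripper": -0.78, "tx": 0, "ty": 0, "tz": -0.3, "spin": 0},
  {"gripper": -0.78, "tx": -0.1, "ty": 0, "tz": -0.4, "spin": 0},
  {"gripper": -0.78, "tx": -0.35, "ty": 0, "tz": -0.4, "spin": 0},
  {"gripper": -0.78, "tx": -0.6, "ty": 0, "tz": -0.4, "spin": 0},
  {"gripper": -0.78, "tx": -0.85, "ty": 0, "tz": -0.4, "spin": 0},
  {"gripper": -0.78, "tx": -0.85, "ty": 0, "tz": -0.4, "spin": 0},
  {"gripper": -0.78, "tx": -0.85, "ty": 0, "tz": -0.4, "spin": 0},
])

```text
clock: 72.75
position: [476.4, -180.3, 279.1]
ee_rot: [0.709, -0.706, 0.0, -0.0]
contact_force: [-1.0, -0.1, -1.0]
gripper_width: 76.4
```

```bash
python3 - <<'E'
from beak import *
s=read_state();print(s['clock'],s['position'].round(1),s['contact_force'].round(1),s['gripper_width'])
for n in ['scene','side']:
    im=save(n,n+'28.png');W=pts(im);H=hsv(im)
    print(n)
    for lo,hi in [(62,86),(212,232)]:
        for r in beakers(im,W,H,lo,hi): print(lo,*r)
    for nm,c,lo,hi,R in [('airtop',(465,308),233,246,32),('cap',(465,308),178,190,32),('trivet',(478,-360),5,12,80)]:
      m=(np.hypot(W[...,0]-c[0],W[...,1]-c[1])<R)&(W[...,2]>lo)&(W[...,2]<hi)
      q=W[m]; print(nm,np.median(q,0).round(1),q.min(0).round(0),q.max(0).round(0))
    b=(H[...,0]>40)&(H[...,0]<75)&(H[...,1]>90)&(W[...,2]>48)&(W[...,0]>600)
    for q,c in blobs(b,40): print('bowl',np.round(fitc(W[q]),1))
    q=(H[...,1]<60)&(W[...,2]>74)&(W[...,2]<84)&(W[...,0]>590)&(W[...,1]<-270)
    print('pot',np.round(fitc(W[q]),1))
E
```

```text
72.75 [ 476.4 -180.3  279.1] [-1.  -0.1 -1. ] 76.35594832345443
scene
62 [ 486.4 -390.5   74.4] [ 478.4 -392.    25.7] 85.0 [188. 192.]
212 [ 478.2 -391.5  220.2] [ 478.4 -391.9   26.6] 226.0 [182. 147.]
airtop [469.7 308.6 240.3] [449. 292. 233.] [484. 325. 243.]
cap [476.4 307.5 185. ] [444. 280. 178.] [495. 335. 190.]
trivet [ 484.3 -356.5    9.6] [ 404. -440.    5.] [ 547. -293.   12.]
bowl [749.8 -49.5  60.4]
bowl [760.4 114.3  60.5]
bowl [760.2 114.7  60.1]
pot [ 675.2 -351.9   75.5]
side
212 [ 476.3 -395.   218.5] [ 476.2 -395.5   26.6] 224.0 [258. 252.]
  return _methods._mean(a, axis=axis, dtype=dtype,
  ret = um.true_divide(
Traceback (most recent call last):
ValueError: zero-size array to reduction operation minimum which has no identity
```

View pics/scene28.png

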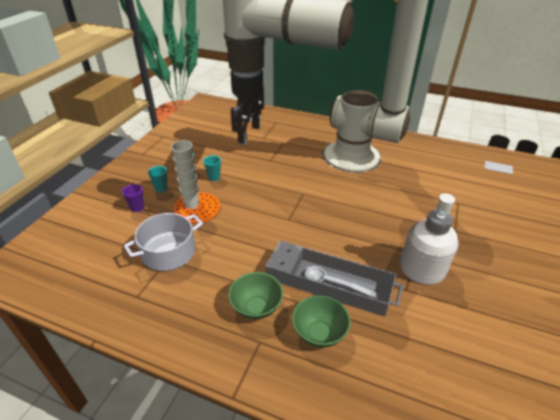

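View pics/side28.png

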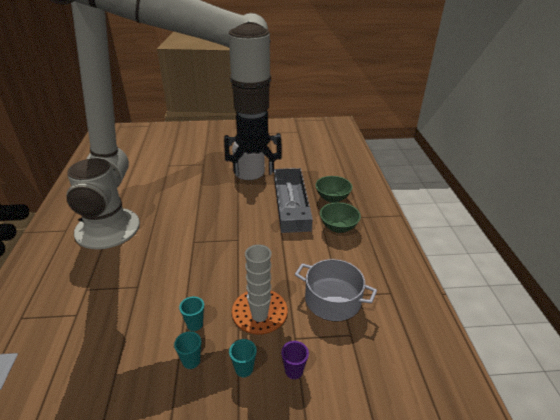

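Final views:
- The five-beaker stack stands on the trivet at scene (186,175) and side (259,285), upright with its rim at z about 224. No loose white beaker is left.
- The spoon is in the bay at scene (340,282).
- The airlock is upright on the cap at scene (444,205).

The gripper is clear of everything.

```bash
python3 -c "
from bench import job_done; print(job_done())"
```

```text
the job is handed in; nothing more can be done
None
```

The job is handed in at about 73 s of the 210 s allowed. My last checks showed everything in place, though the tool gives no verdict.

- **Cap:** I screwed it clockwise about 12 rad, regripping as I went, until it hit the hard stop. A second grip met the stop again at once. In the wrist view after the airlock went in, the cap top read about 183.3 mm (home is 183.5 mm).
- **Airlock:** After that I put it into the cap's opening until its shoulder touched, at about 5 N. Its top is about 239–240 mm up, it looks upright in the pictures, and it sits within about 1 mm of the cap's axis.
- **Spoon:** It lies along the caddy's long bay, fully inside the walls.
- **Beakers:** All four loose white ones are nested in the one on the trivet, each lowered in with only a few newtons of contact. The top rim is at about 224 mm, and the top beaker is within about 2 mm of the bottom one's axis. The stack stands about 27 mm off the trivet's centre, inside the 56 mm allowed.
- **Bowls and pot:** They measured within about 2 mm of where they started.

**What disagreed or failed:**
- **Fingertip height:** The real fingertips stood about 14 mm above the reported TCP height, not 14 mm below it as the text says. My first close on the cap missed because of this, and I corrected for it from the camera readings.
- **Camera bias:** The scene and side cameras differed by 3–5 mm, so I used the wrist camera and the grips to settle positions.
- **Final check script:** It stopped with an error partway through the side view. The last side-view numbers for the airlock, trivet, bowls and pot are missing, but the scene-view numbers and both pictures looked right.

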